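# Make up a matched tongue-and-groove cutter set on two arbors

### The job

Make up the tongue-and-groove tooling on the two upright arbors. On the arbor with the round foot stack the tongue set: one two-wing cutter at the bottom, the medium-sized flat ring on top of it as the spacer, and the other two-wing cutter on top; on the arbor with the square foot stack the groove set: the small tall ring at the bottom with the four-wing cutter on top of it. Every piece must sit fully down on the one beneath, the same way up as it lies now; leave the largest ring, the pencil and the block of router bits where they are.

Things in the scene. Friction and masses are not known exactly. Their poses are not given: they have to be found in the camera images.
- round_stand_seat (a point): arbor stand with a round grey foot (90 mm diameter, bolted to the table). Point: centre of its seat, the flat top of the dark pillar (44 mm diameter), 34 mm above the table, on which the lowest piece rests. From the seat a plain steel arbor of 20 mm diameter rises 44 mm, the last 9 mm tapering to 9 mm diameter; all five tooling pieces have 23 mm bores and drop over it from above. z is the arbor's axis, upright
- square_stand_seat (a point): arbor stand with a square grey foot (80 x 80 mm, bolted to the table). Point: centre of its seat, the flat top of the dark pillar (44 mm diameter), 26 mm above the table. From the seat a steel arbor of 20 mm diameter rises 42 mm, the last 9 mm tapering to 9 mm diameter. z is the arbor's axis, upright
- slim_cutter_a_mid (a point): one of two identical, interchangeable two-wing cutters: bright round hub, 38 mm diameter, 18 mm high; on its lowest 8 mm only a dark collar (47 mm diameter) with two dark opposite wings spanning 68 mm; 23 mm through bore; 200 g. Point: on the bore axis, 9 mm above its underside, half-way up; z is the bore axis, x along the wings. Grip the hub above the wings (8 to 18 mm above the underside)
- slim_cutter_b_mid (a point): one of two identical, interchangeable two-wing cutters: bright round hub, 38 mm diameter, 18 mm high; on its lowest 8 mm only a dark collar (47 mm diameter) with two dark opposite wings spanning 68 mm; 23 mm through bore; 200 g. Point: on the bore axis, 9 mm above its underside, half-way up; z is the bore axis, x along the wings. Grip the hub above the wings (8 to 18 mm above the underside)
- groove_cutter_mid (a point): four-wing cutter: bright round hub, 38 mm diameter, 30 mm high, with a dark collar (47 mm diameter) and four dark wings crosswise spanning 64 mm, on its lowest 20 mm only; 23 mm through bore; 350 g. Point: on the bore axis half-way up, 15 mm above its underside; z is the bore axis. Grip the hub above the wings (20 to 30 mm above its underside)
- flat_ring_mid (a point): medium-sized flat steel ring, 52 mm outside diameter, 10 mm thick, 23 mm bore, 120 g. Point: its centre, 5 mm above its underside; z is the bore axis. Grip across the outside
- tall_ring_mid (a point): small tall steel ring, 40 mm outside diameter, 16 mm high, 23 mm bore, 100 g. Point: its centre, 8 mm above its underside; z is the bore axis. Grip across the outside
- big_ring_mid (a point): largest flat ring, 66 mm outside diameter, 10 mm thick: not part of the set, stays where it lies. Point: its centre, 5 mm above its underside
- bit_block: wooden block with five upright router bits, 60 x 130 mm and 68 mm high in all, at the back of the table; stays where it is. Origin: centre of its underside; y along its length
- pencil: flat red carpenter's pencil, 17 x 171 x 8 mm, lying on the table among the pieces; stays where it is. Origin: centre of its underside; y along its length

How it is judged:
By the outcome, as a careful person would: the job done as asked, in the order asked, and still so for the second after the job is handed in, with the robot touching nothing.
It also fails if it takes over 109 s, if anything falls off the work surface, if the arm or the gripper's body presses on something with over 40 N, if the wrist force passes 120 N, or if a joint passes its speed limit or range.

### The arm

A 6-joint arm with a two-finger parallel gripper is mounted at the origin on a cart in front of the work surface, level with it; the furniture and walls round the work are solid. World frame = base frame: x ahead of the robot, y to its left, z up, the work surface at z = 0. Lengths are in m, angles in rad, forces in N, time in s.
With the tool pointing down it reaches from about 0.375 to 0.9 m from the base axis. Payload 3.1 kg.
Tool frame: the origin (TCP) lies at the very end of the fingers, on their centre line; the grasp point (between the pads) lies 19 mm behind it; z points along the fingers, y is the direction in which the jaws open and shut (so a half turn about z gives the same grasp; the last joint's range is limited). The gripper opens to 87 mm and grips with 3 to 60 N. Pads are 19 mm wide; open, the fingers measure 117 mm over their backs; the gripper's body (75 mm by 190 mm) begins 51 mm behind the grasp point.
Start: joints at [1.165, 0.527, 1.433, -0, 1.181, -0.178], TCP at [0.141, 0.609, 0.223] pointing down, gripper open.
Joint ranges: [-3.08, 3.08], [-0.75, 2.2], [0.22, 2.44], [-1.43, 4.57], [0, 2.65], [-2.85, 2.85]. Speed limits (rad/s): [2.79, 2.79, 3.14, 3.14, 3.14, 3.14].

### API

Orientations are given as a unit quaternion [x, y, z, w].
In Python, from rig import robot gives the robot as it stands. The module is installed in compiled form; this text tells all that it offers.
- The arm moves only by the tool send_rows, never from a script. Its argument "deltas" is a list of rows, each an object of numbers: "tx", "ty", "tz": the shift along the tool's x, y, z in cm; "rx", "ry", "rz": the turn, a rotation vector about the tool's x, y, z in rad. A call has 1 to 5 rows; each row is the pose to reach, as a shift and turn from the pose commanded when the call began, along the tool's axes at that moment; what a row does not reach only later rows make up. A row lasts 1/12 s, in which the tool goes at most 41.7 mm and 7.16 degrees, less where a joint would pass 70% of its speed; a pose out of reach is approached as far as the arm can. A call with a gripper value outside its range is refused whole. "claw" is the finger opening in cm, from 0 to 8.7, set as the call begins (left out, the last holds). The fingers move at their own pace and stop on an object; "squeeze" is the grip in N (left out, the last holds). Time passes only in rows, so rows that repeat a pose let the fingers close. It gives the time, the measured TCP pose, the force and the opening at its end, in the units of the state.
- robot.get_obs(): the state, without advancing time (a new reading comes with each control period).
- robot.camera(name): name is "side" or "top" or "wrist"; returns a dict with "color" (400x640x3 uint8, red, green, blue), "z_map" (400x640 float32, m along the optical axis (not along the pixel's ray), 0 where there is no reading), "intrinsics" (3x3 intrinsics, pixels), "R" (3x3) and "t" (3): a world point X has camera coordinates R X + t; the wrist camera has in their place "tool_from_camera" (4x4, takes a point from camera to tool coordinates, whose origin is the TCP and whose axes are the flange's). Camera axes: x right, y down, z forward; pixel columns grow to the right and rows downward; lengths in m; the calibration is good to about 2 mm. A picture is of the moment at which its call begins: read the wrist's pose just before it.
- robot.hand_in(): hands the job in, once; it reports no verdict.
Trained networks look in the newest picture that a camera, given by its name, has taken for a name from the list of things; names that differ only in an ending like _2 or _b are one class to them, and where a whole thing is asked for, a point or a joint stands for the part that bears it (a point fixed in the world has none). Each returns a list of dicts, best first, with "p" (0 to 1); they miss things now and then, are a little off and sometimes report something else, mostly with a low value. They report only what shows in the picture. A call takes as long as a camera call.
- robot.outline_of(label, camera): "pixels" (400x640 bool, what is visible of it) and "xy" ([column, row] in pixels, amid what is visible of it).
- robot.tip_of(label, camera): "xy" ([column, row] in pixels: a listed point, or the origin of a listed thing).
The state is a dict: "time": time; "q": joint angles; "joint_velocities": joint speeds; "joint_torque": joint torques, N m; "position": TCP position; "tool_rot": TCP orientation; "ft_force": force on the tool from outside, world axes, zero at the start; "moment": the same for the moment, N m; "grip_width": finger opening in m.
Only numpy, scipy, OpenCV 4.12 (cv2) and the standard library are available. Lean on these libraries where they do the work, as an engineer would, in place of code of your own. Each camera call takes 0.05 s, during which the arm holds its last target.

## Working session

There is one attempt and no reset: what is moved stays moved. The work goes in short steps, Python scripts to look and compute and a tool call to move; the robot and the scene stay as the last step left them, time stands still between calls to the robot, and variables do not carry over. Pictures are saved under pics/ and viewed, and the job is handed in when it is done.

Besides the shell and the picture viewer there is one more tool, called after "Call:" by a JSON object that holds its "method" and its "body", one argument or row to a line. send_rows: Moves the arm, as the interface text tells. Its arguments: {"type":"object","properties":{"deltas":{"type":"array","items":{"type":"object","properties":{"tx":{"type":"number"},"ty":{"type":"number"},"tz":{"type":"number"},"rx":{"type":"number"},"ry":{"type":"number"},"rz":{"type":"number"}}}},"claw":{"type":"number"},"squeeze":{"type":"number"}},"required":["deltas"]}

```bash
mkdir -p pics
cat > h.py <<'E'
import numpy as np, cv2
from rig import robot
from scipy.spatial.transform import Rotation as Rn
def world(cam,u,v,z=None,d=None):
    K=cam["intrinsics"];r=np.linalg.inv(K)@np.array([u,v,1.])
    R=cam["R"];t=cam["t"]
    if d is not None: return R.T@(r*d-t)
    o=-R.T@t;w=R.T@r
    return o+w*(z-o[2])/w[2]
def wristcam(cam,obs):
    T=cam["tool_from_camera"];Rt=Rn.from_quat(obs["tool_rot"]).as_matrix()
    Rc=Rt@T[:3,:3];p=Rt@T[:3,3]+obs["position"]
    cam["R"]=Rc.T;cam["t"]=-Rc.T@p;return cam
def save(n,img):cv2.imwrite("pics/"+n+".png",cv2.cvtColor(img,cv2.COLOR_RGB2BGR))
E
python3 - <<'E'
from h import *
o=robot.get_obs();print(o)
for n in["top","side"]:
    c=robot.camera(n);save(n+"0",c["color"]);print(n,c["R"],c["t"],c["intrinsics"])
    for l,z in [("round_stand_seat",.034),("square_stand_seat",.026),("slim_cutter_a_mid",.009),("groove_cutter_mid",.015),("flat_ring_mid",.005),("tall_ring_mid",.008),("big_ring_mid",.005),("bit_block",0),("pencil",0)]:
        for d in robot.tip_of(l,n): print(l,d["p"],np.round(d["xy"],1),np.round(world(c,*d["xy"],z=z),4))
E
```

```text
{'time': 0.0, 'q': array([ 1.16450672e+00,  5.28493441e-01,  1.43389877e+00, -3.24930272e-05,
        1.18143187e+00, -1.78512361e-01]), 'joint_velocities': array([-6.84342650e-05, -2.68560154e-04,  1.87403734e-03,  2.73898865e-04,
        2.11045435e-04, -3.06982606e-04]), 'joint_torque': array([ 1.04007500e-03, -4.40048504e+01, -1.76588416e+01,  6.33240142e-02,
        5.81604440e-02, -1.65644879e-04]), 'position': array([0.14082145, 0.60816353, 0.22155603]), 'tool_rot': array([ 1.13636367e-01,  9.93521782e-01, -1.07269085e-03, -3.07222016e-04]), 'ft_force': array([-0.24805984, -0.30605762, -0.78132072]), 'moment': array([-0.02203546, -0.05555841,  0.01841364]), 'grip_width': 0.08701720585329686}
top [[ 0.01634693 -0.99986413 -0.00211948]
 [-0.98361579 -0.01570059 -0.17959248]
 [ 0.1795348   0.00502054 -0.98373881]] [-0.12315929  0.57092895  1.15124178] [[507.27390399   0.         306.14074344]
 [  0.         507.27390399 190.31803555]
 [  0.           0.           1.        ]]
round_stand_seat 0.85 [379.2 186.4] [ 0.5884 -0.2896  0.034 ]
round_stand_seat 0.29 [425.3 239.5] [ 0.462
[... 873 characters left out ...]
3127751 210.01728469]
 [  0.           0.           1.        ]]
round_stand_seat 0.59 [352.6 274.4] [ 0.601  -0.2952  0.034 ]
square_stand_seat 0.91 [308.7 157.6] [0.5812 0.1598 0.026 ]
square_stand_seat 0.5 [293.2 333.3] [ 0.4609 -0.4098  0.026 ]
slim_cutter_a_mid 0.75 [292.2 331.4] [ 0.4603 -0.3929  0.009 ]
groove_cutter_mid 0.72 [262.5 173.3] [0.4485 0.1274 0.015 ]
flat_ring_mid 0.68 [326.  243.5] [ 0.569  -0.1649  0.005 ]
tall_ring_mid 0.66 [278.9 268.6] [ 0.4534 -0.2244  0.008 ]
big_ring_mid 0.59 [319.5 189. ] [0.59   0.0399 0.005 ]
bit_block 0.63 [352.1 192.8] [0.6717 0.0129 0.    ]
bit_block 0.54 [274.  218.1] [ 0.4605 -0.0461  0.    ]
pencil 0.68 [294.7 197.1] [0.522  0.0257 0.    ]
```

View pics/top0.png

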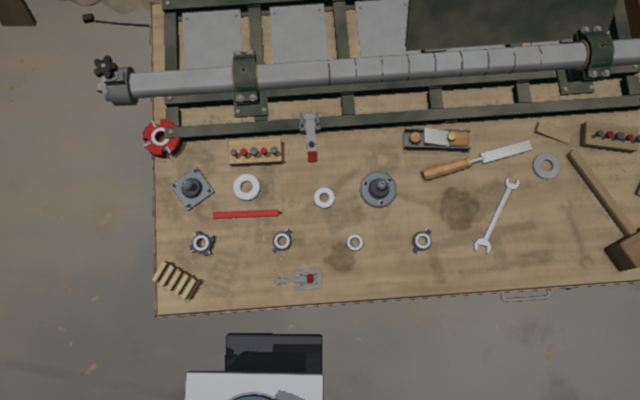

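View pics/side0.png

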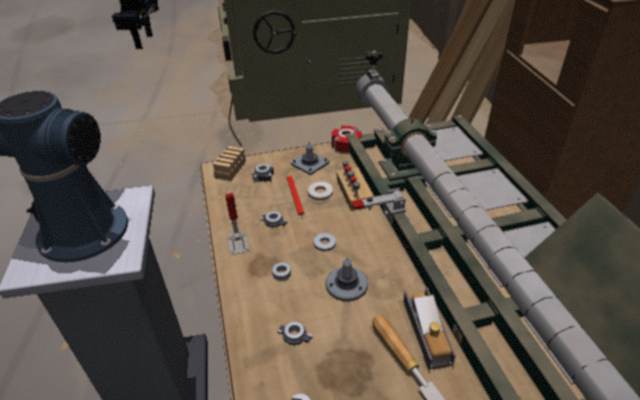

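Call:
{"method": "send_rows", "body": {
  "deltas": [
    {"tx": -3, "ty": -2.2, "rz": -0.114},
    {"tx": -6, "ty": -4.4, "rz": -0.228},
    {"tx": -9, "ty": -6.6, "rz": -0.228},
    {"tx": -12, "ty": -8.8, "rz": -0.228},
    {"tx": -15, "ty": -11, "rz": -0.228}
  ],
  "claw": 8.7
}}

```text
schema error: expected keys tx, ty, tz, rx, ry, rz
```

Run:
```python
from h import *
o=robot.get_obs();print(o["time"],o["position"],o["tool_rot"])
c=robot.camera("wrist");save("w0",c["color"]);print(c["tool_from_camera"],c["intrinsics"])
```

```text
1.0 [0.14112196 0.60881767 0.22255053] [ 1.13672539e-01  9.93518270e-01 -7.03194490e-06 -5.41205611e-06]
[[ 7.20884485e-04 -9.59525732e-01 -2.81620044e-01  7.68658957e-02]
 [ 9.99999476e-01  8.96515404e-04 -4.94799626e-04  1.50539342e-03]
 [ 7.27249681e-04 -2.81619539e-01  9.59525876e-01 -1.62558191e-01]
 [ 0.00000000e+00  0.00000000e+00  0.00000000e+00  1.00000000e+00]] [[336.9574076    0.         314.20294609]
 [  0.         336.9574076  194.40703899]
 [  0.           0.           1.        ]]
```

View pics/w0.png

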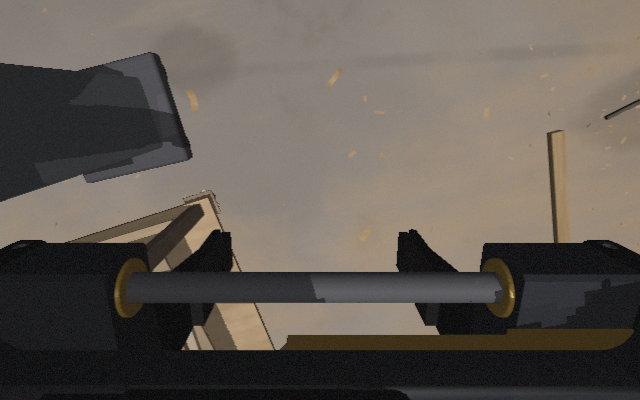

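Call:
{"method": "send_rows", "body": {
  "deltas": [
    {"tx": -3, "ty": -2.2, "tz": 0, "rx": 0, "ry": 0, "rz": -0.114},
    {"tx": -6, "ty": -4.4, "tz": 0, "rx": 0, "ry": 0, "rz": -0.228},
    {"tx": -9, "ty": -6.6, "tz": 0, "rx": 0, "ry": 0, "rz": -0.228},
    {"tx": -12, "ty": -8.8, "tz": 0, "rx": 0, "ry": 0, "rz": -0.228},
    {"tx": -15, "ty": -11, "tz": 0, "rx": 0, "ry": 0, "rz": -0.228}
  ],
  "claw": 8.7
}}

```text
time: 1.47
position: [0.2631, 0.4666, 0.2227]
tool_rot: [-0.001, 1.0, 0.0, 0.0]
ft_force: [0.2, -0.4, -0.2]
grip_width: 0.0872
```

Run:
```python
from h import *
o=robot.get_obs();print(o["time"],o["position"],o["tool_rot"],o["q"])
```

```text
1.4667 [0.26313521 0.46656389 0.22268464] [-5.02644564e-04  9.99999848e-01  1.28393318e-04  1.84353792e-04] [ 8.48604433e-01  4.07266848e-01  1.65675706e+00 -1.21166606e-04
  1.07713229e+00 -7.23139791e-01]
```

Call:
{"method": "send_rows", "body": {
  "deltas": [
    {"tx": -2.4, "ty": -3.2, "tz": 0, "rx": 0, "ry": 0, "rz": 0},
    {"tx": -4.8, "ty": -6.4, "tz": 0, "rx": 0, "ry": 0, "rz": 0},
    {"tx": -7.2, "ty": -9.6, "tz": 0, "rx": 0, "ry": 0, "rz": 0},
    {"tx": -9.6, "ty": -12.8, "tz": 0, "rx": 0, "ry": 0, "rz": 0},
    {"tx": -12, "ty": -16, "tz": 0, "rx": 0, "ry": 0, "rz": 0}
  ]
}}

```text
time: 1.88
position: [0.3834, 0.3063, 0.2228]
tool_rot: [-0.0, 1.0, 0.0, 0.0]
ft_force: [0.9, -0.5, 0.5]
grip_width: 0.087
```

Call:
{"method": "send_rows", "body": {
  "deltas": [
    {"tx": -2.4, "ty": -3.2, "tz": 0, "rx": 0, "ry": 0, "rz": 0},
    {"tx": -4.8, "ty": -6.4, "tz": 0, "rx": 0, "ry": 0, "rz": 0},
    {"tx": -7.2, "ty": -9.6, "tz": 0, "rx": 0, "ry": 0, "rz": 0},
    {"tx": -9.6, "ty": -12.8, "tz": 0, "rx": 0, "ry": 0, "rz": 0},
    {"tx": -12, "ty": -16, "tz": 0, "rx": 0, "ry": 0, "rz": 0}
  ]
}}

```text
time: 2.3
position: [0.5035, 0.146, 0.2228]
tool_rot: [0.0, 1.0, 0.0, 0.0]
ft_force: [0.2, 0.7, -0.6]
grip_width: 0.0869
```

```bash
cat >> h.py <<'E'
Z=dict(round_stand_seat=.034,square_stand_seat=.026,slim_cutter_a_mid=.009,groove_cutter_mid=.015,flat_ring_mid=.005,tall_ring_mid=.008,big_ring_mid=.005)
def look(name,labels,cams=("wrist",)):
    o=robot.get_obs();print(round(o["time"],2),np.round(o["position"],4),np.round(o["tool_rot"],4),np.round(o["q"],2))
    for n in cams:
        c=robot.camera(n)
        if n=="wrist":c=wristcam(c,o)
        save(name+n,c["color"]);np.savez("pics/"+name+n,**c)
        for l in labels:
            for d in robot.tip_of(l,n): print(n,l,d["p"],np.round(d["xy"],1),np.round(world(c,*d["xy"],z=Z[l]),4))
E
python3 - <<'E'
from h import *
look("a",["square_stand_seat","groove_cutter_mid","big_ring_mid","slim_cutter_a_mid"])
E
```

```text
2.3 [0.5035 0.146  0.2228] [1.e-04 1.e+00 1.e-04 3.e-04] [ 0.07  0.39  1.68  0.    1.07 -1.5 ]
wrist square_stand_seat 0.98 [328.8 236.5] [0.5831 0.1641 0.026 ]
wrist groove_cutter_mid 0.63 [302.4 119.7] [0.452  0.1345 0.015 ]
wrist big_ring_mid 0.95 [223.3 236.2] [0.5919 0.0363 0.005 ]
```

View pics/awrist.png

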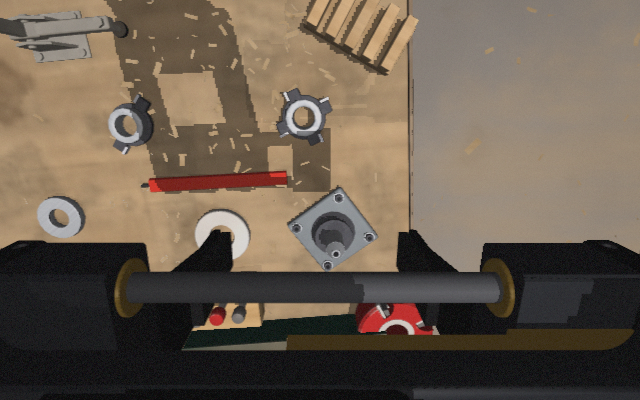

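```bash
cat >> h.py <<'E'
def cloud(c):
    z=c["z_map"];v,u=np.indices(z.shape);K=c["intrinsics"]
    P=np.stack([(u-K[0,2])/K[0,0]*z,(v-K[1,2])/K[1,1]*z,z],-1)-c["t"]
    W=P@c["R"];W[z<=0]=np.nan;return W
def fit(c,xy,zt,rad,tol=.003,lo=None):
    W=cloud(c);g=np.hypot(W[...,0]-xy[0],W[...,1]-xy[1])<rad
    m=g&(np.abs(W[...,2]-zt)<tol)
    p=W[m]
    if len(p)<8: print("few",len(p));return None
    q=p[:,:2].astype(np.float32)
    (cx,cy),r=cv2.minEnclosingCircle(q)
    # ray-based: contour in image at zt
    uv=np.argwhere(m)[:,::-1]
    cc=np.array([world(c,a,b,z=zt)[:2] for a,b in uv]).astype(np.float32)
    e=cv2.minEnclosingCircle(cc)
    print("n",len(p),"cent",np.round(cc.mean(0),4),"mec",np.round(e[0],4),"r",round(e[1],4),"z",round(float(np.median(p[:,2])),4))
E
python3 - <<'E'
from h import *
for f,nm in(("awrist","a"),):
    c=dict(np.load("pics/"+f+".npz"))
    W=cloud(c)
    print("groove");fit(c,(.452,.1345),.030,.028)
    print("big");fit(c,(.592,.036),.010,.045)
    print("flat/slim");fit(c,(.455,-.06),.018,.028);fit(c,(.568,-.16),.010,.034)
    print("sq");fit(c,(.583,.164),.068,.03,.004);fit(c,(.583,.164),.064,.03,.003);fit(c,(.583,.164),.055,.03,.005);fit(c,(.583,.164),.026,.03)
    g=np.hypot(W[...,0]-.583,W[...,1]-.164)<.03;print(np.histogram(W[g][:,2],np.arange(0,.08,.004)))
E
```

```text
groove
n 669 cent [0.4488 0.1362] mec [0.449  0.1363] r 0.0189 z 0.0301
big
n 1300 cent [0.5813 0.0394] mec [0.5891 0.0364] r 0.0334 z 0.0103
flat/slim
n 672 cent [ 0.4575 -0.0543] mec [ 0.4577 -0.0544] r 0.0194 z 0.0183
n 1202 cent [ 0.5655 -0.1545] mec [ 0.5656 -0.1543] r 0.0269 z 0.0103
sq
n 125 cent [0.5821 0.1694] mec [0.5873 0.1699] r 0.0043 z 0.0675
n 119 cent [0.5812 0.1695] mec [0.5823 0.1698] r 0.0092 z 0.0635
n 96 cent [0.5782 0.1683] mec [0.5839 0.1696] r 0.0123 z 0.0568
n 669 cent [0.5785 0.169 ] mec [0.5832 0.1697] r 0.0223 z 0.0262
(array([  0,   0, 542, 253,  16,  11, 654,  28,  21,  21,  25,  28,  28,
        25,  57,  98,  76,  49,   0]), array([0.   , 0.004, 0.008, 0.012, 0.016, 0.02 , 0.024, 0.028, 0.032,
       0.036, 0.04 , 0.044, 0.048, 0.052, 0.056, 0.06 , 0.064, 0.068,
       0.072, 0.076]))
```

Call:
{"method": "send_rows", "body": {
  "deltas": [
    {"tx": 0.9, "ty": -3.6, "tz": 1, "rx": 0, "ry": 0, "rz": 0},
    {"tx": 1.8, "ty": -7.2, "tz": 2, "rx": 0, "ry": 0, "rz": 0},
    {"tx": 2.7, "ty": -10.8, "tz": 3, "rx": 0, "ry": 0, "rz": 0},
    {"tx": 3.6, "ty": -14.4, "tz": 4, "rx": 0, "ry": 0, "rz": 0},
    {"tx": 4.5, "ty": -18, "tz": 5, "rx": 0, "ry": 0, "rz": 0}
  ]
}}

```text
time: 2.97
position: [0.4561, -0.0314, 0.1724]
tool_rot: [-0.002, 1.0, 0.0, -0.0]
ft_force: [0.6, -0.6, 0.9]
grip_width: 0.0868
```

Call:
{"method": "send_rows", "body": {
  "deltas": [
    {"tx": 0.1, "ty": -2, "tz": 2.5, "rx": 0, "ry": 0, "rz": 0},
    {"tx": 0.1, "ty": -2, "tz": 5, "rx": 0, "ry": 0, "rz": 0},
    {"tx": 0.1, "ty": -2, "tz": 5, "rx": 0, "ry": 0, "rz": 0}
  ]
}}

```text
time: 3.22
position: [0.4532, -0.0508, 0.1197]
tool_rot: [0.0, 1.0, 0.002, -0.004]
ft_force: [-0.3, 1.2, 0.1]
grip_width: 0.0869
```

Run:
```python
from h import *
look("b",["slim_cutter_a_mid","flat_ring_mid","tall_ring_mid"])
c=dict(np.load("pics/bwrist.npz"))
fit(c,(.4577,-.0544),.018,.028);fit(c,(.5656,-.1543),.010,.034)
```

```text
3.22 [ 0.4532 -0.0508  0.1197] [ 2.0e-04  1.0e+00  1.6e-03 -3.9e-03] [-0.36  0.48  1.94  0.    0.73 -1.93]
wrist slim_cutter_a_mid 0.6 [100.1 197.2] [ 0.4584 -0.2303  0.009 ]
wrist flat_ring_mid 0.59 [202.4 310.4] [ 0.5716 -0.1554  0.005 ]
wrist tall_ring_mid 0.89 [ 98.8 194. ] [ 0.4558 -0.2315  0.008 ]
n 1012 cent [ 0.4571 -0.0553] mec [ 0.4575 -0.0552] r 0.019 z 0.0181
n 506 cent [ 0.5765 -0.143 ] mec [ 0.5749 -0.1476] r 0.023 z 0.0102
```

View pics/bwrist.png

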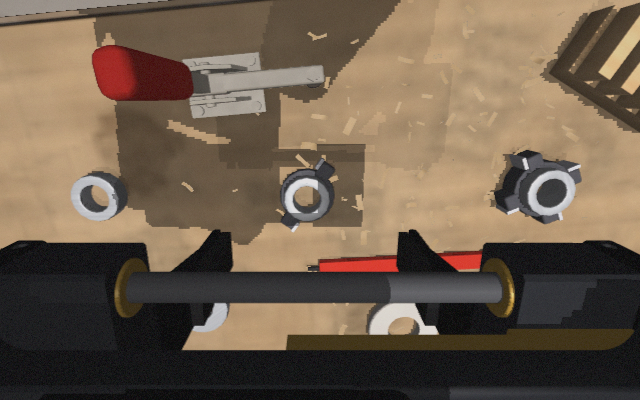

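Call:
{"method": "send_rows", "body": {
  "deltas": [
    {"tx": 0, "ty": -0.1, "tz": 3.5, "rx": 0, "ry": 0, "rz": 0},
    {"tx": 0, "ty": -0.1, "tz": 7, "rx": 0, "ry": 0, "rz": 0},
    {"tx": 0, "ty": -0.1, "tz": 10, "rx": 0, "ry": 0, "rz": 0},
    {"tx": 0, "ty": -0.1, "tz": 11.0, "rx": 0, "ry": 0, "rz": 0},
    {"tx": 0, "ty": -0.1, "tz": 11.0, "rx": 0, "ry": 0, "rz": 0}
  ]
}}

```text
time: 3.83
position: [0.456, -0.0521, 0.0117]
tool_rot: [-0.001, 1.0, 0.001, -0.001]
ft_force: [-0.3, -0.3, -0.6]
grip_width: 0.0873
```

Call:
{"method": "send_rows", "body": {
  "deltas": [
    {"tx": 0, "ty": 0, "tz": 0, "rx": 0, "ry": 0, "rz": 0},
    {"tx": 0, "ty": 0, "tz": 0, "rx": 0, "ry": 0, "rz": 0}
  ]
}}

```text
time: 4.0
position: [0.4578, -0.0532, 0.0142]
tool_rot: [-0.001, 1.0, -0.001, 0.002]
ft_force: [0.4, 0.3, 0.9]
grip_width: 0.0868
```

Call:
{"method": "send_rows", "body": {
  "deltas": [
    {"tx": 0, "ty": -0.1, "tz": 0.3, "rx": 0, "ry": 0, "rz": 0},
    {"tx": 0, "ty": -0.1, "tz": 0.3, "rx": 0, "ry": 0, "rz": 0},
    {"tx": 0, "ty": -0.1, "tz": 0.3, "rx": 0, "ry": 0, "rz": 0}
  ]
}}

```text
time: 4.25
position: [0.4571, -0.0544, 0.0105]
tool_rot: [-0.0, 1.0, -0.0, 0.001]
ft_force: [0.7, -0.1, 0.6]
grip_width: 0.0867
```

Run:
```python
from h import *
for i in range(3):
    o=robot.get_obs();c=robot.camera("wrist");print(o["time"],np.round(o["position"],4),np.round(o["tool_rot"],4))
save("c",c["color"])
```

```text
4.25 [ 0.4571 -0.0544  0.0105] [-1.e-04  1.e+00 -4.e-04  9.e-04]
4.3 [ 0.4569 -0.0544  0.0103] [-0.e+00  1.e+00 -3.e-04  7.e-04]
4.35 [ 0.4568 -0.0543  0.0101] [-0.e+00  1.e+00 -2.e-04  5.e-04]
```

View pics/c.png

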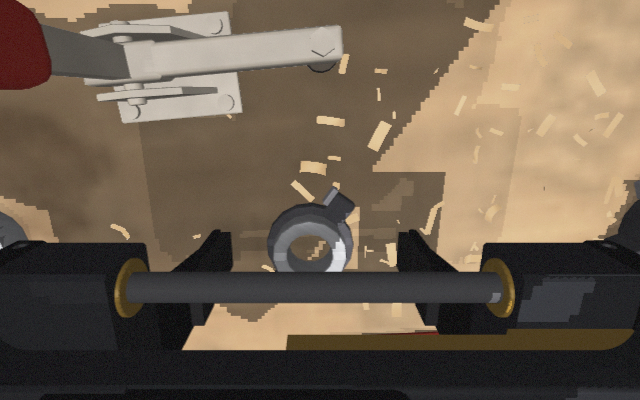

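Call:
{"method": "send_rows", "body": {
  "deltas": [
    {"tx": -0.05, "ty": 0, "tz": 0.05, "rx": 0, "ry": 0, "rz": 0},
    {"tx": -0.05, "ty": 0, "tz": 0.05, "rx": 0, "ry": 0, "rz": 0},
    {"tx": -0.05, "ty": 0, "tz": 0.05, "rx": 0, "ry": 0, "rz": 0},
    {"tx": -0.05, "ty": 0, "tz": 0.05, "rx": 0, "ry": 0, "rz": 0},
    {"tx": -0.05, "ty": 0, "tz": 0.05, "rx": 0, "ry": 0, "rz": 0}
  ],
  "claw": 3.0,
  "squeeze": 35
}}

```text
time: 4.82
position: [0.4569, -0.0541, 0.009]
tool_rot: [-0.0, 1.0, 0.0, -0.0]
ft_force: [-0.7, 0.3, -0.0]
grip_width: 0.0613
```

Call:
{"method": "send_rows", "body": {
  "deltas": [
    {"tx": 0, "ty": 0, "tz": 0, "rx": 0, "ry": 0, "rz": 0},
    {"tx": 0, "ty": 0, "tz": 0, "rx": 0, "ry": 0, "rz": 0}
  ]
}}

```text
time: 4.98
position: [0.457, -0.0541, 0.009]
tool_rot: [-0.0, 1.0, 0.0, -0.0]
ft_force: [-0.4, 0.4, -0.1]
grip_width: 0.0483
```

Call:
{"method": "send_rows", "body": {
  "deltas": [
    {"tx": 0, "ty": 0, "tz": 0, "rx": 0, "ry": 0, "rz": 0},
    {"tx": 0, "ty": 0, "tz": 0, "rx": 0, "ry": 0, "rz": 0},
    {"tx": 0, "ty": 0, "tz": 0, "rx": 0, "ry": 0, "rz": 0}
  ]
}}

```text
time: 5.23
position: [0.4571, -0.0542, 0.0091]
tool_rot: [-0.0, 1.0, -0.0, 0.0]
ft_force: [0.1, -1.4, -0.2]
grip_width: 0.0363
```

Call:
{"method": "send_rows", "body": {
  "deltas": [
    {"tx": 0, "ty": 0, "tz": -2, "rx": 0, "ry": 0, "rz": 0},
    {"tx": 0, "ty": 0, "tz": -5, "rx": 0, "ry": 0, "rz": 0},
    {"tx": 0, "ty": 0, "tz": -8, "rx": 0, "ry": 0, "rz": 0},
    {"tx": 0, "ty": 0, "tz": -11, "rx": 0, "ry": 0, "rz": 0},
    {"tx": -1, "ty": -1, "tz": -14, "rx": 0, "ry": 0, "rz": 0}
  ]
}}

```text
time: 5.65
position: [0.4631, -0.0618, 0.1496]
tool_rot: [-0.001, 1.0, 0.002, -0.003]
ft_force: [1.5, -0.1, -2.6]
grip_width: 0.0364
```

Call:
{"method": "send_rows", "body": {
  "deltas": [
    {"tx": -2.5, "ty": -2.5, "tz": 0, "rx": 0, "ry": 0, "rz": 0},
    {"tx": -5, "ty": -5, "tz": 0, "rx": 0, "ry": 0, "rz": 0},
    {"tx": -7.5, "ty": -7.5, "tz": 0, "rx": 0, "ry": 0, "rz": 0},
    {"tx": -10, "ty": -10, "tz": 0, "rx": 0, "ry": 0, "rz": 0},
    {"tx": -12, "ty": -11, "tz": 0, "rx": 0, "ry": 0, "rz": 0}
  ]
}}

```text
time: 6.07
position: [0.5889, -0.1777, 0.149]
tool_rot: [0.001, 1.0, -0.001, 0.001]
ft_force: [0.7, -0.5, -1.2]
grip_width: 0.0364
```

Call:
{"method": "send_rows", "body": {
  "deltas": [
    {"tx": 0, "ty": 0, "tz": 0, "rx": 0, "ry": 0, "rz": 0},
    {"tx": 0, "ty": 0, "tz": 0, "rx": 0, "ry": 0, "rz": 0},
    {"tx": 0, "ty": 0, "tz": 0, "rx": 0, "ry": 0, "rz": 0}
  ]
}}

```text
time: 6.32
position: [0.5853, -0.173, 0.148]
tool_rot: [-0.0, 1.0, 0.001, -0.002]
ft_force: [-0.1, 0.2, -1.5]
grip_width: 0.0366
```

Run:
```python
from h import *
look("d",["round_stand_seat","flat_ring_mid","tall_ring_mid","slim_cutter_a_mid"])
c=dict(np.load("pics/dwrist.npz"));
for z in(.034,.0765,.074,.071): fit(c,(.589,-.29),z,.03,.002)
fit(c,(.5656,-.1543),.010,.034);fit(c,(.457,-.23),.016,.028);fit(c,(.462,-.397),.018,.028)
```

```text
6.32 [ 0.5853 -0.173   0.148 ] [-2.0e-04  1.0e+00  1.0e-03 -1.8e-03] [-0.47  0.6   1.54  0.    1.01 -2.04]
wrist round_stand_seat 0.97 [177.  196.2] [ 0.5911 -0.289   0.034 ]
wrist flat_ring_mid 0.66 [331.2 162.8] [ 0.5676 -0.1559  0.005 ]
wrist tall_ring_mid 0.96 [241.6  26.7] [ 0.4543 -0.231   0.008 ]
wrist slim_cutter_a_mid 0.95 [44.  40.9] [ 0.4653 -0.3941  0.009 ]
wrist slim_cutter_a_mid 0.26 [537.9 112.8] [0.5225 0.0235 0.009 ]
wrist slim_cutter_a_mid 0.19 [173.4 196.7] [ 0.599 -0.303  0.009]
n 1222 cent [ 0.586  -0.2849] mec [ 0.5889 -0.2886] r 0.0223 z 0.0344
n 173 cent [ 0.588  -0.2876] mec [ 0.5883 -0.2879] r 0.0072 z 0.0767
n 186 cent [ 0.587  -0.2863] mec [ 0.5885 -0.2879] r 0.0087 z 0.0738
n 199 cent [ 0.5865 -0.2853] mec [ 0.5886 -0.2881] r 0.0102 z 0.0709
n 1997 cent [ 0.5654 -0.1561] mec [ 0.566 -0.156] r 0.0258 z 0.0102
n 1438 cent [ 0.4574 -0.2304] mec [ 0.4577 -0.2302] r 0.02 z 0.0162
n 1352 cent [ 0.4635 -0.3921] mec [ 0.4636 -0.3919] r 0.0199 z 0.0182
```

View pics/dwrist.png

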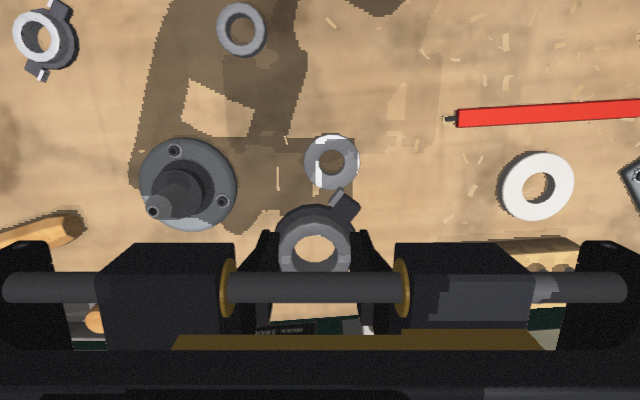

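Run:
```python
from h import *
look("d2",[])
c=dict(np.load("pics/d2wrist.npz"));o=robot.get_obs();p=o["position"]
fit(c,p[:2],p[2]+.009,.028,.003);
fit(c,(.5888,-.2884),.0765,.03,.002)
```

```text
6.57 [ 0.5862 -0.1733  0.1491] [-4.e-04  1.e+00  2.e-04 -4.e-04] [-0.47  0.6   1.54  0.    1.01 -2.04]
n 2097 cent [ 0.5807 -0.1722] mec [ 0.5782 -0.1734] r 0.026 z 0.1581
n 172 cent [ 0.5879 -0.2874] mec [ 0.5882 -0.2879] r 0.0075 z 0.0767
```

Call:
{"method": "send_rows", "body": {
  "deltas": [
    {"tx": -0.2, "ty": -3.5, "tz": 0.5, "rx": 0, "ry": 0, "rz": 0},
    {"tx": -0.2, "ty": -7, "tz": 1, "rx": 0, "ry": 0, "rz": 0},
    {"tx": -0.2, "ty": -10, "tz": 2, "rx": 0, "ry": 0, "rz": 0},
    {"tx": -0.2, "ty": -11.5, "tz": 3.5, "rx": 0, "ry": 0, "rz": 0},
    {"tx": -0.2, "ty": -11.5, "tz": 5, "rx": 0, "ry": 0, "rz": 0}
  ]
}}

```text
time: 7.03
position: [0.5899, -0.2941, 0.0995]
tool_rot: [0.002, 1.0, -0.002, 0.002]
ft_force: [-0.2, -0.6, -1.1]
grip_width: 0.0363
```

Call:
{"method": "send_rows", "body": {
  "deltas": [
    {"tx": 0, "ty": 0, "tz": 0, "rx": 0, "ry": 0, "rz": 0},
    {"tx": 0, "ty": 0, "tz": 0, "rx": 0, "ry": 0, "rz": 0},
    {"tx": 0, "ty": 0, "tz": 0, "rx": 0, "ry": 0, "rz": 0},
    {"tx": 0, "ty": 0, "tz": 0, "rx": 0, "ry": 0, "rz": 0},
    {"tx": 0, "ty": 0, "tz": 0, "rx": 0, "ry": 0, "rz": 0}
  ]
}}

```text
time: 7.45
position: [0.5898, -0.2887, 0.1003]
tool_rot: [-0.001, 1.0, -0.001, 0.001]
ft_force: [0.9, -0.6, -2.0]
grip_width: 0.0364
```

Run:
```python
from h import *
look("e",[])
c=dict(np.load("pics/ewrist.npz"))
for z in(.0765,.074,.071): fit(c,(.5888,-.288),z,.011,.002)
```

```text
7.45 [ 0.5898 -0.2887  0.1003] [-7.e-04  1.e+00 -6.e-04  8.e-04] [-0.63  0.71  1.45  0.    0.98 -2.2 ]
n 13 cent [ 0.5943 -0.2882] mec [ 0.5942 -0.2882] r 0.0031 z 0.0772
n 16 cent [ 0.5959 -0.2885] mec [ 0.5953 -0.2885] r 0.0041 z 0.0732
n 21 cent [ 0.5975 -0.289 ] mec [ 0.597  -0.2885] r 0.0048 z 0.0705
```

View pics/ewrist.png

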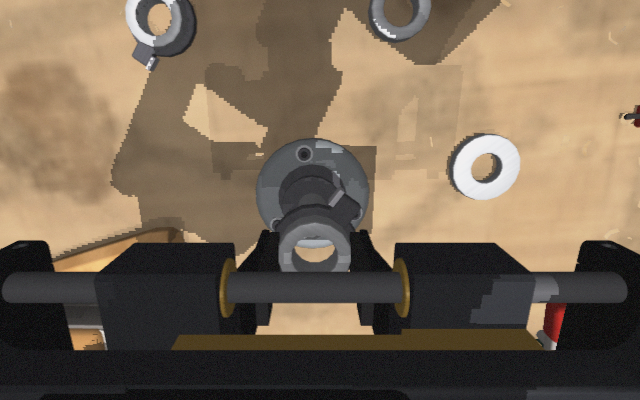

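Call:
{"method": "send_rows", "body": {
  "deltas": [
    {"tx": 0, "ty": 0, "tz": 1, "rx": 0, "ry": 0, "rz": 0},
    {"tx": 0, "ty": 0, "tz": 1.5, "rx": 0, "ry": 0, "rz": 0},
    {"tx": 0, "ty": 0, "tz": 2, "rx": 0, "ry": 0, "rz": 0},
    {"tx": 0, "ty": 0, "tz": 2.5, "rx": 0, "ry": 0, "rz": 0},
    {"tx": 0, "ty": 0, "tz": 2.5, "rx": 0, "ry": 0, "rz": 0}
  ]
}}

```text
time: 7.92
position: [0.5884, -0.289, 0.0725]
tool_rot: [-0.0, 1.0, 0.0, -0.001]
ft_force: [0.5, -1.2, -2.8]
grip_width: 0.0364
```

Call:
{"method": "send_rows", "body": {
  "deltas": [
    {"tx": 0, "ty": 0, "tz": 0.7, "rx": 0, "ry": 0, "rz": 0},
    {"tx": 0, "ty": 0, "tz": 1.4, "rx": 0, "ry": 0, "rz": 0},
    {"tx": 0, "ty": 0, "tz": 2.1, "rx": 0, "ry": 0, "rz": 0},
    {"tx": 0, "ty": 0, "tz": 2.7, "rx": 0, "ry": 0, "rz": 0},
    {"tx": 0, "ty": 0, "tz": 2.7, "rx": 0, "ry": 0, "rz": 0}
  ]
}}

```text
time: 8.33
position: [0.5884, -0.289, 0.0453]
tool_rot: [-0.0, 1.0, 0.0, -0.001]
ft_force: [-0.2, -1.3, -2.2]
grip_width: 0.0362
```

Call:
{"method": "send_rows", "body": {
  "deltas": [
    {"tx": 0, "ty": 0, "tz": 0.2, "rx": 0, "ry": 0, "rz": 0},
    {"tx": 0, "ty": 0, "tz": 0.2, "rx": 0, "ry": 0, "rz": 0},
    {"tx": 0, "ty": 0, "tz": 0.2, "rx": 0, "ry": 0, "rz": 0},
    {"tx": 0, "ty": 0, "tz": 0.2, "rx": 0, "ry": 0, "rz": 0}
  ]
}}

```text
time: 8.67
position: [0.5887, -0.2892, 0.045]
tool_rot: [-0.0, 1.0, 0.0, -0.0]
ft_force: [-1.0, -1.9, -3.7]
grip_width: 0.0363
```

Call:
{"method": "send_rows", "body": {
  "deltas": [
    {"tx": 0, "ty": 0, "tz": 0.1, "rx": 0, "ry": 0, "rz": 0},
    {"tx": 0, "ty": 0, "tz": 0.15, "rx": 0, "ry": 0, "rz": 0},
    {"tx": 0, "ty": 0, "tz": 0.15, "rx": 0, "ry": 0, "rz": 0}
  ]
}}

```text
time: 8.92
position: [0.5891, -0.2894, 0.0439]
tool_rot: [-0.0, 1.0, -0.0, 0.0]
ft_force: [-2.0, -1.9, -1.0]
grip_width: 0.0362
```

Call:
{"method": "send_rows", "body": {
  "deltas": [
    {"tx": 0, "ty": 0, "tz": 0, "rx": 0, "ry": 0, "rz": 0},
    {"tx": 0, "ty": 0, "tz": 0, "rx": 0, "ry": 0, "rz": 0},
    {"tx": 0, "ty": 0, "tz": 0, "rx": 0, "ry": 0, "rz": 0},
    {"tx": 0, "ty": 0, "tz": 0, "rx": 0, "ry": 0, "rz": 0},
    {"tx": 0, "ty": 0, "tz": 0, "rx": 0, "ry": 0, "rz": 0}
  ],
  "claw": 7.2
}}

```text
time: 9.33
position: [0.5895, -0.2888, 0.0437]
tool_rot: [-0.0, 1.0, 0.0, 0.0]
ft_force: [0.1, -0.5, -0.1]
grip_width: 0.0619
```

Call:
{"method": "send_rows", "body": {
  "deltas": [
    {"tx": 0, "ty": 0, "tz": -1, "rx": 0, "ry": 0, "rz": 0},
    {"tx": 0, "ty": 0, "tz": -3, "rx": 0, "ry": 0, "rz": 0},
    {"tx": 0, "ty": 0, "tz": -6, "rx": 0, "ry": 0, "rz": 0},
    {"tx": 0, "ty": 2, "tz": -9, "rx": 0, "ry": 0, "rz": 0},
    {"tx": 1, "ty": 5, "tz": -10, "rx": 0, "ry": 0, "rz": 0}
  ]
}}

```text
time: 9.75
position: [0.5839, -0.2434, 0.1492]
tool_rot: [0.001, 1.0, -0.004, 0.006]
ft_force: [1.5, 0.2, -0.2]
grip_width: 0.0714
```

Call:
{"method": "send_rows", "body": {
  "deltas": [
    {"tx": 0.5, "ty": 3, "tz": 0, "rx": 0, "ry": 0, "rz": 0},
    {"tx": 1.3, "ty": 6, "tz": 0, "rx": 0, "ry": 0, "rz": 0},
    {"tx": 1.3, "ty": 8.2, "tz": 0, "rx": 0, "ry": 0, "rz": 0},
    {"tx": 1.3, "ty": 8.2, "tz": 0, "rx": 0, "ry": 0, "rz": 0},
    {"tx": 1.3, "ty": 8.2, "tz": 0, "rx": 0, "ry": 0, "rz": 0}
  ]
}}

```text
time: 10.17
position: [0.5663, -0.1561, 0.1445]
tool_rot: [-0.001, 1.0, -0.0, 0.001]
ft_force: [0.7, -0.3, -0.3]
grip_width: 0.0721
```

Run:
```python
from h import *
look("f",[])
c=dict(np.load("pics/fwrist.npz"))
fit(c,(.5888,-.288),.052,.023,.003);fit(c,(.5888,-.288),.0765,.023,.002);fit(c,(.566,-.156),.01,.034)
```

```text
10.17 [ 0.5663 -0.1561  0.1445] [-1.4e-03  1.0e+00 -4.0e-04  6.0e-04] [-0.46  0.58  1.6  -0.    0.96 -2.03]
n 876 cent [ 0.5857 -0.2828] mec [ 0.5888 -0.2867] r 0.019 z 0.0521
n 176 cent [ 0.5881 -0.2875] mec [ 0.5882 -0.288 ] r 0.0075 z 0.0769
n 1962 cent [ 0.5654 -0.1559] mec [ 0.5659 -0.156 ] r 0.0259 z 0.0102
```

View pics/fwrist.png

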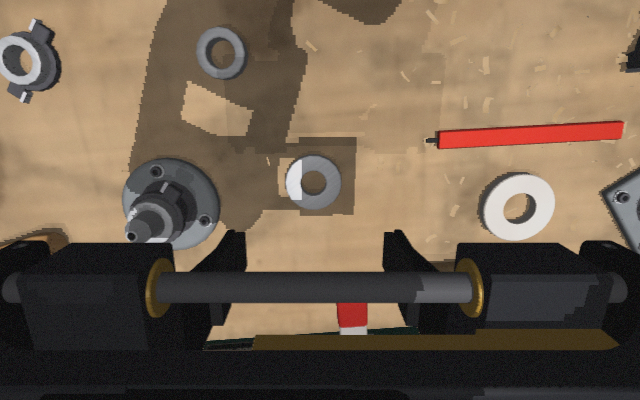

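Call:
{"method": "send_rows", "body": {
  "deltas": [
    {"tx": 0, "ty": 0, "tz": 4, "rx": 0, "ry": 0, "rz": 0},
    {"tx": 0, "ty": 0, "tz": 8, "rx": 0, "ry": 0, "rz": 0},
    {"tx": 0, "ty": 0, "tz": 12, "rx": 0, "ry": 0, "rz": 0},
    {"tx": 0, "ty": 0, "tz": 13.6, "rx": 0, "ry": 0, "rz": 0},
    {"tx": 0, "ty": 0, "tz": 13.6, "rx": 0, "ry": 0, "rz": 0}
  ]
}}

```text
time: 10.63
position: [0.5635, -0.1575, 0.0032]
tool_rot: [0.001, 1.0, 0.002, -0.004]
ft_force: [-0.5, -0.0, 0.2]
grip_width: 0.0724
```

Call:
{"method": "send_rows", "body": {
  "deltas": [
    {"tx": 0, "ty": 0, "tz": 0.3, "rx": 0, "ry": 0, "rz": 0},
    {"tx": 0, "ty": 0, "tz": 0.5, "rx": 0, "ry": 0, "rz": 0},
    {"tx": 0, "ty": 0, "tz": 0.5, "rx": 0, "ry": 0, "rz": 0},
    {"tx": 0, "ty": 0, "tz": 0.5, "rx": 0, "ry": 0, "rz": 0}
  ]
}}

```text
time: 10.97
position: [0.5672, -0.158, 0.0042]
tool_rot: [0.0, 1.0, -0.001, 0.001]
ft_force: [0.3, -0.0, -0.0]
grip_width: 0.0718
```

Call:
{"method": "send_rows", "body": {
  "deltas": [
    {"tx": 0, "ty": 0.1, "tz": 0, "rx": 0, "ry": 0, "rz": 0},
    {"tx": 0, "ty": 0.1, "tz": 0, "rx": 0, "ry": 0, "rz": 0},
    {"tx": 0, "ty": 0.1, "tz": 0, "rx": 0, "ry": 0, "rz": 0},
    {"tx": 0, "ty": 0.1, "tz": 0, "rx": 0, "ry": 0, "rz": 0},
    {"tx": 0, "ty": 0.1, "tz": 0, "rx": 0, "ry": 0, "rz": 0}
  ],
  "claw": 4.2
}}

```text
time: 11.38
position: [0.5662, -0.1562, 0.0029]
tool_rot: [-0.0, 1.0, -0.0, 0.0]
ft_force: [1.0, -0.2, 2.9]
grip_width: 0.05
```

Call:
{"method": "send_rows", "body": {
  "deltas": [
    {"tx": 0, "ty": 0, "tz": 0, "rx": 0, "ry": 0, "rz": 0},
    {"tx": 0, "ty": 0, "tz": 0, "rx": 0, "ry": 0, "rz": 0}
  ]
}}

```text
time: 11.55
position: [0.5662, -0.1562, 0.0029]
tool_rot: [-0.0, 1.0, -0.0, 0.0]
ft_force: [-0.7, 0.3, 3.6]
grip_width: 0.0498
```

Run:
```python
from h import *
look("g",[]);print(robot.get_obs()["grip_width"])
```

```text
11.55 [ 0.5662 -0.1562  0.0029] [-1.e-04  1.e+00 -1.e-04  2.e-04] [-0.46  0.8   1.67  0.    0.68 -2.03]
0.05034411200306386
```

View pics/gwrist.png

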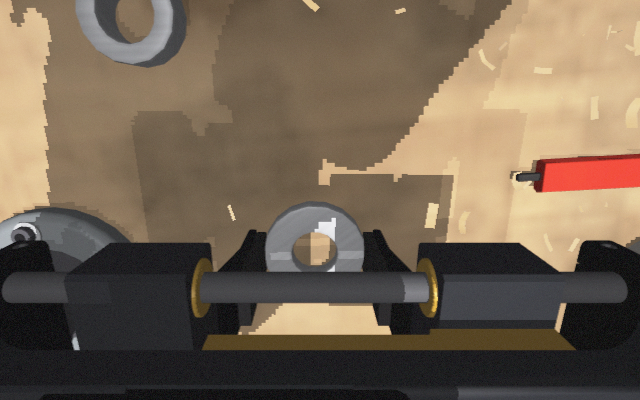

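Call:
{"method": "send_rows", "body": {
  "deltas": [
    {"tx": 0, "ty": 0, "tz": -2, "rx": 0, "ry": 0, "rz": 0},
    {"tx": 0, "ty": 0, "tz": -5, "rx": 0, "ry": 0, "rz": 0},
    {"tx": 0, "ty": 0, "tz": -8.5, "rx": 0, "ry": 0, "rz": 0},
    {"tx": -0.5, "ty": -2, "tz": -11.5, "rx": 0, "ry": 0, "rz": 0},
    {"tx": -1.0, "ty": -5, "tz": -13, "rx": 0, "ry": 0, "rz": 0}
  ]
}}

```text
time: 12.02
position: [0.5768, -0.2043, 0.1357]
tool_rot: [-0.002, 1.0, -0.0, 0.001]
ft_force: [1.0, -0.4, -1.2]
grip_width: 0.0503
```

Call:
{"method": "send_rows", "body": {
  "deltas": [
    {"tx": -0.6, "ty": -3.2, "tz": 0.5, "rx": 0, "ry": 0, "rz": 0},
    {"tx": -1.3, "ty": -6.2, "tz": 1.5, "rx": 0, "ry": 0, "rz": 0},
    {"tx": -1.3, "ty": -8.2, "tz": 3, "rx": 0, "ry": 0, "rz": 0},
    {"tx": -1.3, "ty": -8.2, "tz": 3.5, "rx": 0, "ry": 0, "rz": 0},
    {"tx": -1.3, "ty": -8.2, "tz": 3.5, "rx": 0, "ry": 0, "rz": 0}
  ]
}}

```text
time: 12.43
position: [0.5872, -0.2882, 0.0949]
tool_rot: [0.001, 1.0, 0.002, -0.002]
ft_force: [0.4, 0.7, -2.2]
grip_width: 0.05
```

Call:
{"method": "send_rows", "body": {
  "deltas": [
    {"tx": 0, "ty": 0, "tz": 0, "rx": 0, "ry": 0, "rz": 0},
    {"tx": 0, "ty": 0, "tz": 0, "rx": 0, "ry": 0, "rz": 0},
    {"tx": 0, "ty": 0, "tz": 0, "rx": 0, "ry": 0, "rz": 0},
    {"tx": 0, "ty": 0, "tz": 0, "rx": 0, "ry": 0, "rz": 0},
    {"tx": 0, "ty": 0, "tz": 0, "rx": 0, "ry": 0, "rz": 0}
  ]
}}

```text
time: 12.85
position: [0.5894, -0.2874, 0.0982]
tool_rot: [-0.001, 1.0, -0.0, 0.0]
ft_force: [0.1, 0.4, -1.1]
grip_width: 0.05
```

Run:
```python
from h import *
look("i",[]);print(robot.get_obs()["grip_width"])
```

```text
12.85 [ 0.5894 -0.2874  0.0982] [-7.e-04  1.e+00 -2.e-04  3.e-04] [-0.62  0.72  1.45  0.    0.97 -2.2 ]
0.050096544543836934
```

View pics/iwrist.png

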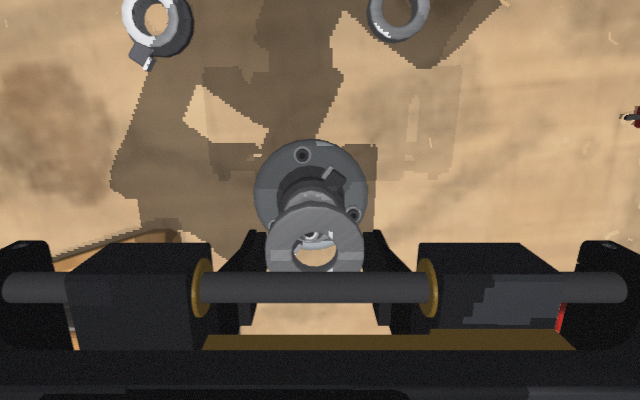

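Call:
{"method": "send_rows", "body": {
  "deltas": [
    {"tx": 0, "ty": -0.05, "tz": 1, "rx": 0, "ry": 0, "rz": 0},
    {"tx": 0, "ty": -0.05, "tz": 1.7, "rx": 0, "ry": 0, "rz": 0},
    {"tx": 0, "ty": -0.05, "tz": 2.3, "rx": 0, "ry": 0, "rz": 0},
    {"tx": 0, "ty": -0.05, "tz": 3.0, "rx": 0, "ry": 0, "rz": 0},
    {"tx": 0, "ty": -0.05, "tz": 3.5, "rx": 0, "ry": 0, "rz": 0}
  ]
}}

```text
time: 13.32
position: [0.589, -0.2891, 0.0615]
tool_rot: [-0.0, 1.0, -0.0, -0.0]
ft_force: [0.9, -1.6, -0.3]
grip_width: 0.0502
```

Call:
{"method": "send_rows", "body": {
  "deltas": [
    {"tx": 0, "ty": 0, "tz": 0.4, "rx": 0, "ry": 0, "rz": 0},
    {"tx": 0, "ty": 0, "tz": 0.7, "rx": 0, "ry": 0, "rz": 0},
    {"tx": 0, "ty": 0, "tz": 0.8, "rx": 0, "ry": 0, "rz": 0},
    {"tx": 0, "ty": 0, "tz": 0.8, "rx": 0, "ry": 0, "rz": 0},
    {"tx": 0, "ty": 0, "tz": 0.8, "rx": 0, "ry": 0, "rz": 0}
  ]
}}

```text
time: 13.73
position: [0.589, -0.2891, 0.055]
tool_rot: [-0.0, 1.0, -0.0, 0.0]
ft_force: [-1.1, -1.8, 2.8]
grip_width: 0.0498
```

Call:
{"method": "send_rows", "body": {
  "deltas": [
    {"tx": 0, "ty": 0, "tz": 0, "rx": 0, "ry": 0, "rz": 0},
    {"tx": 0, "ty": 0, "tz": 0, "rx": 0, "ry": 0, "rz": 0},
    {"tx": 0, "ty": 0, "tz": 0, "rx": 0, "ry": 0, "rz": 0},
    {"tx": 0, "ty": 0, "tz": 0, "rx": 0, "ry": 0, "rz": 0}
  ],
  "claw": 6.8
}}

```text
time: 14.07
position: [0.5889, -0.2881, 0.0542]
tool_rot: [-0.0, 1.0, 0.0, -0.0]
ft_force: [-0.2, 0.2, -0.8]
grip_width: 0.0657
```

Call:
{"method": "send_rows", "body": {
  "deltas": [
    {"tx": 0, "ty": 0, "tz": -0.5, "rx": 0, "ry": 0, "rz": 0},
    {"tx": 0, "ty": 0, "tz": -2, "rx": 0, "ry": 0, "rz": 0},
    {"tx": 0, "ty": 0, "tz": -5, "rx": 0, "ry": 0, "rz": 0},
    {"tx": 1.5, "ty": -1.3, "tz": -8, "rx": 0, "ry": 0, "rz": 0},
    {"tx": 4, "ty": -3.3, "tz": -9, "rx": 0, "ry": 0, "rz": 0}
  ]
}}

```text
time: 14.48
position: [0.553, -0.3219, 0.1492]
tool_rot: [-0.002, 1.0, -0.002, 0.004]
ft_force: [1.2, -0.6, 0.5]
grip_width: 0.0678
```

Call:
{"method": "send_rows", "body": {
  "deltas": [
    {"tx": 3, "ty": -2.5, "tz": 0, "rx": 0, "ry": 0, "rz": 0},
    {"tx": 6, "ty": -5, "tz": 0, "rx": 0, "ry": 0, "rz": 0},
    {"tx": 8.5, "ty": -7, "tz": 0, "rx": 0, "ry": 0, "rz": 0},
    {"tx": 8.5, "ty": -7, "tz": 0, "rx": 0, "ry": 0, "rz": 0},
    {"tx": 8.5, "ty": -7, "tz": 0, "rx": 0, "ry": 0, "rz": 0}
  ]
}}

```text
time: 14.9
position: [0.4629, -0.3928, 0.145]
tool_rot: [0.002, 1.0, 0.0, 0.0]
ft_force: [-0.3, 1.0, -0.8]
grip_width: 0.0683
```

Run:
```python
from h import *
look("j",[])
c=dict(np.load("pics/jwrist.npz"))
fit(c,(.5888,-.288),.062,.03,.003);fit(c,(.5888,-.288),.0765,.023,.002);fit(c,(.4636,-.392),.018,.028);fit(c,(.457,-.23),.016,.028)
```

```text
14.9 [ 0.4629 -0.3928  0.145 ] [1.7e-03 1.0e+00 1.0e-04 2.0e-04] [-0.89  0.6   1.55  0.    0.99 -2.46]
n 67 cent [ 0.5812 -0.31  ] mec [ 0.5839 -0.31  ] r 0.0044 z 0.0617
few 0
n 864 cent [ 0.4627 -0.3932] mec [ 0.4629 -0.3932] r 0.019 z 0.0181
n 1065 cent [ 0.4565 -0.2317] mec [ 0.457  -0.2318] r 0.0204 z 0.016
```

View pics/jwrist.png

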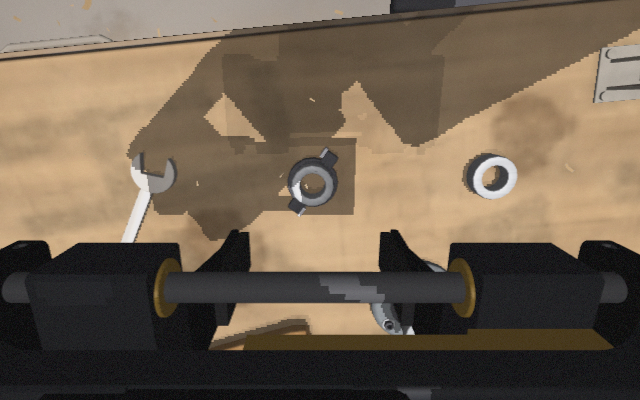

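Call:
{"method": "send_rows", "body": {
  "deltas": [
    {"tx": 0.1, "ty": -0.1, "tz": 4, "rx": 0, "ry": 0, "rz": 0},
    {"tx": 0.1, "ty": -0.1, "tz": 8, "rx": 0, "ry": 0, "rz": 0},
    {"tx": 0.1, "ty": -0.1, "tz": 11.5, "rx": 0, "ry": 0, "rz": 0},
    {"tx": 0.1, "ty": -0.1, "tz": 13, "rx": 0, "ry": 0, "rz": 0},
    {"tx": 0.1, "ty": -0.1, "tz": 13, "rx": 0, "ry": 0, "rz": 0}
  ]
}}

```text
time: 15.37
position: [0.4623, -0.3887, 0.0103]
tool_rot: [-0.001, 1.0, 0.004, -0.003]
ft_force: [0.1, 0.0, -0.0]
grip_width: 0.0682
```

Call:
{"method": "send_rows", "body": {
  "deltas": [
    {"tx": 0, "ty": 0, "tz": 0.2, "rx": 0, "ry": 0, "rz": 0},
    {"tx": 0, "ty": 0, "tz": 0.4, "rx": 0, "ry": 0, "rz": 0},
    {"tx": 0, "ty": 0, "tz": 0.5, "rx": 0, "ry": 0, "rz": 0},
    {"tx": 0, "ty": 0, "tz": 0.5, "rx": 0, "ry": 0, "rz": 0},
    {"tx": 0, "ty": 0, "tz": 0.5, "rx": 0, "ry": 0, "rz": 0}
  ]
}}

```text
time: 15.78
position: [0.4638, -0.3932, 0.0109]
tool_rot: [-0.0, 1.0, -0.001, 0.001]
ft_force: [0.2, -1.0, 0.1]
grip_width: 0.0679
```

Run:
```python
from h import *
look("k",[])
```

```text
15.78 [ 0.4638 -0.3932  0.0109] [-2.e-04  1.e+00 -9.e-04  8.e-04] [-0.89  0.8   1.61  0.    0.73 -2.46]
```

View pics/kwrist.png

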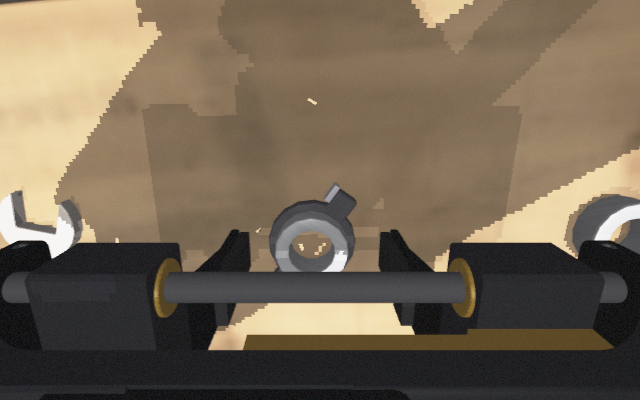

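Call:
{"method": "send_rows", "body": {
  "deltas": [
    {"tx": 0.05, "ty": 0, "tz": 0.05, "rx": 0, "ry": 0, "rz": 0},
    {"tx": 0.05, "ty": 0, "tz": 0.05, "rx": 0, "ry": 0, "rz": 0},
    {"tx": 0.05, "ty": 0, "tz": 0.05, "rx": 0, "ry": 0, "rz": 0},
    {"tx": 0.05, "ty": 0, "tz": 0.05, "rx": 0, "ry": 0, "rz": 0},
    {"tx": 0.05, "ty": 0, "tz": 0.05, "rx": 0, "ry": 0, "rz": 0}
  ],
  "claw": 3.0
}}

```text
time: 16.25
position: [0.4625, -0.3927, 0.0091]
tool_rot: [-0.0, 1.0, -0.0, 0.0]
ft_force: [0.3, 0.2, -0.6]
grip_width: 0.0425
```

Call:
{"method": "send_rows", "body": {
  "deltas": [
    {"tx": 0, "ty": 0, "tz": 0, "rx": 0, "ry": 0, "rz": 0},
    {"tx": 0, "ty": 0, "tz": 0, "rx": 0, "ry": 0, "rz": 0},
    {"tx": 0, "ty": 0, "tz": 0, "rx": 0, "ry": 0, "rz": 0}
  ]
}}

```text
time: 16.5
position: [0.4626, -0.3929, 0.0091]
tool_rot: [-0.0, 1.0, -0.0, 0.0]
ft_force: [-0.2, -1.3, -0.1]
grip_width: 0.0365
```

Run:
```python
from h import *
o=robot.get_obs();print(o["time"],o["position"],o["grip_width"])
```

```text
16.5 [ 0.46262884 -0.39293356  0.0090503 ] 0.03647679305680265
```

Call:
{"method": "send_rows", "body": {
  "deltas": [
    {"tx": 0, "ty": 0, "tz": -2, "rx": 0, "ry": 0, "rz": 0},
    {"tx": 0, "ty": 0, "tz": -5, "rx": 0, "ry": 0, "rz": 0},
    {"tx": 0, "ty": 0, "tz": -8.5, "rx": 0, "ry": 0, "rz": 0},
    {"tx": -1.5, "ty": 1.2, "tz": -11.5, "rx": 0, "ry": 0, "rz": 0},
    {"tx": -4, "ty": 3.3, "tz": -13, "rx": 0, "ry": 0, "rz": 0}
  ]
}}

```text
time: 16.92
position: [0.5023, -0.3626, 0.1425]
tool_rot: [0.002, 1.0, -0.002, 0.001]
ft_force: [0.8, -0.4, -2.5]
grip_width: 0.0361
```

Call:
{"method": "send_rows", "body": {
  "deltas": [
    {"tx": -2.8, "ty": 2.3, "tz": 0, "rx": 0, "ry": 0, "rz": 0},
    {"tx": -5.8, "ty": 4.8, "tz": 0, "rx": 0, "ry": 0, "rz": 0},
    {"tx": -8.0, "ty": 6.7, "tz": 1, "rx": 0, "ry": 0, "rz": 0},
    {"tx": -8.6, "ty": 7.1, "tz": 2.5, "rx": 0, "ry": 0, "rz": 0},
    {"tx": -8.6, "ty": 7.1, "tz": 4, "rx": 0, "ry": 0, "rz": 0}
  ]
}}

```text
time: 17.33
position: [0.5904, -0.286, 0.0983]
tool_rot: [-0.002, 1.0, 0.0, 0.0]
ft_force: [0.0, -0.4, -3.2]
grip_width: 0.0363
```

Call:
{"method": "send_rows", "body": {
  "deltas": [
    {"tx": 0, "ty": 0, "tz": 0, "rx": 0, "ry": 0, "rz": 0},
    {"tx": 0, "ty": 0, "tz": 0, "rx": 0, "ry": 0, "rz": 0},
    {"tx": 0, "ty": 0, "tz": 0, "rx": 0, "ry": 0, "rz": 0},
    {"tx": 0, "ty": 0, "tz": 0, "rx": 0, "ry": 0, "rz": 0},
    {"tx": 0, "ty": 0, "tz": 0, "rx": 0, "ry": 0, "rz": 0}
  ]
}}

```text
time: 17.75
position: [0.5886, -0.2897, 0.1]
tool_rot: [0.0, 1.0, -0.0, 0.001]
ft_force: [0.4, -0.3, -2.4]
grip_width: 0.0362
```

Run:
```python
from h import *
look("l",[]);print(robot.get_obs()["grip_width"])
```

```text
17.75 [ 0.5886 -0.2897  0.1   ] [ 5.e-04  1.e+00 -5.e-04  6.e-04] [-0.63  0.71  1.45 -0.    0.98 -2.2 ]
0.03636252542691977
```

View pics/lwrist.png

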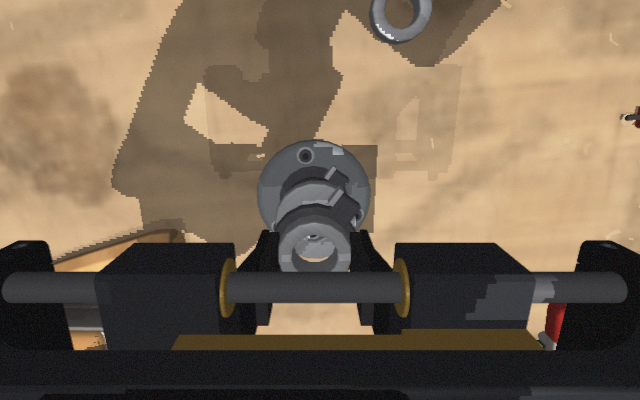

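Call:
{"method": "send_rows", "body": {
  "deltas": [
    {"tx": 0, "ty": 0.05, "tz": 0.8, "rx": 0, "ry": 0, "rz": 0},
    {"tx": 0, "ty": 0.05, "tz": 1.4, "rx": 0, "ry": 0, "rz": 0},
    {"tx": 0, "ty": 0.05, "tz": 2, "rx": 0, "ry": 0, "rz": 0},
    {"tx": 0, "ty": 0.05, "tz": 2.5, "rx": 0, "ry": 0, "rz": 0},
    {"tx": 0, "ty": 0.05, "tz": 2.7, "rx": 0, "ry": 0, "rz": 0}
  ]
}}

```text
time: 18.22
position: [0.5884, -0.2889, 0.0712]
tool_rot: [-0.0, 1.0, -0.001, -0.0]
ft_force: [-1.9, -2.6, -1.3]
grip_width: 0.0362
```

Call:
{"method": "send_rows", "body": {
  "deltas": [
    {"tx": 0, "ty": 0, "tz": 0.1, "rx": 0, "ry": 0, "rz": 0},
    {"tx": 0, "ty": 0, "tz": 0.15, "rx": 0, "ry": 0, "rz": 0},
    {"tx": 0, "ty": 0, "tz": 0.15, "rx": 0, "ry": 0, "rz": 0},
    {"tx": 0, "ty": 0, "tz": 0.15, "rx": 0, "ry": 0, "rz": 0}
  ]
}}

```text
time: 18.55
position: [0.5885, -0.2889, 0.071]
tool_rot: [-0.0, 1.0, -0.001, 0.0]
ft_force: [-2.9, -4.2, 1.4]
grip_width: 0.0362
```

Call:
{"method": "send_rows", "body": {
  "deltas": [
    {"tx": 0, "ty": 0, "tz": 0, "rx": 0, "ry": 0, "rz": 0},
    {"tx": 0, "ty": 0, "tz": 0, "rx": 0, "ry": 0, "rz": 0},
    {"tx": 0, "ty": 0, "tz": 0, "rx": 0, "ry": 0, "rz": 0},
    {"tx": 0, "ty": 0, "tz": 0, "rx": 0, "ry": 0, "rz": 0},
    {"tx": 0, "ty": 0, "tz": 0, "rx": 0, "ry": 0, "rz": 0}
  ],
  "claw": 6.6
}}

```text
time: 18.97
position: [0.5886, -0.2873, 0.0702]
tool_rot: [-0.0, 1.0, 0.001, -0.0]
ft_force: [0.0, -0.5, 0.0]
grip_width: 0.0609
```

Call:
{"method": "send_rows", "body": {
  "deltas": [
    {"tx": 0, "ty": 0, "tz": -0.5, "rx": 0, "ry": 0, "rz": 0},
    {"tx": 0, "ty": 0, "tz": -2, "rx": 0, "ry": 0, "rz": 0},
    {"tx": 0, "ty": 0, "tz": -5, "rx": 0, "ry": 0, "rz": 0},
    {"tx": 2, "ty": 1, "tz": -7, "rx": 0, "ry": 0, "rz": 0},
    {"tx": 5, "ty": 2.3, "tz": -7.5, "rx": 0, "ry": 0, "rz": 0}
  ]
}}

```text
time: 19.38
position: [0.543, -0.2679, 0.1498]
tool_rot: [-0.0, 1.0, -0.004, 0.005]
ft_force: [0.7, 0.1, 0.3]
grip_width: 0.066
```

Call:
{"method": "send_rows", "body": {
  "deltas": [
    {"tx": 3, "ty": 1.3, "tz": 0, "rx": 0, "ry": 0, "rz": 0},
    {"tx": 6, "ty": 2.6, "tz": 0, "rx": 0, "ry": 0, "rz": 0},
    {"tx": 8.1, "ty": 3.4, "tz": 0, "rx": 0, "ry": 0, "rz": 0},
    {"tx": 8.1, "ty": 3.4, "tz": 0, "rx": 0, "ry": 0, "rz": 0},
    {"tx": 8.1, "ty": 3.4, "tz": 0, "rx": 0, "ry": 0, "rz": 0}
  ]
}}

```text
time: 19.8
position: [0.457, -0.2307, 0.1461]
tool_rot: [0.0, 1.0, 0.0, 0.0]
ft_force: [0.1, 0.1, 0.8]
grip_width: 0.0661
```

Run:
```python
from h import *
look("m",[],("wrist","side"))
c=dict(np.load("pics/mwrist.npz"))
fit(c,(.457,-.231),.016,.028)
i=cv2.imread("pics/mside.png");cv2.imwrite("pics/mcrop.png",cv2.resize(i[210:330,280:420],None,fx=4,fy=4,interpolation=cv2.INTER_CUBIC))
```

```text
19.8 [ 0.457  -0.2307  0.1461] [1.e-04 1.e+00 0.e+00 2.e-04] [-0.69  0.49  1.79  0.    0.86 -2.26]
n 995 cent [ 0.4565 -0.2306] mec [ 0.4567 -0.2307] r 0.0199 z 0.0162
```

View pics/mcrop.png

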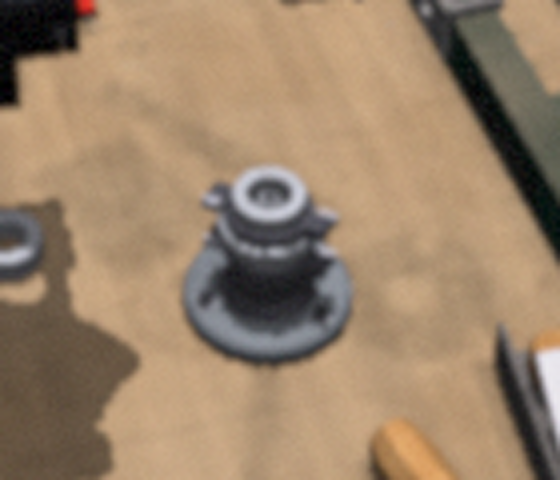

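View pics/mwrist.png

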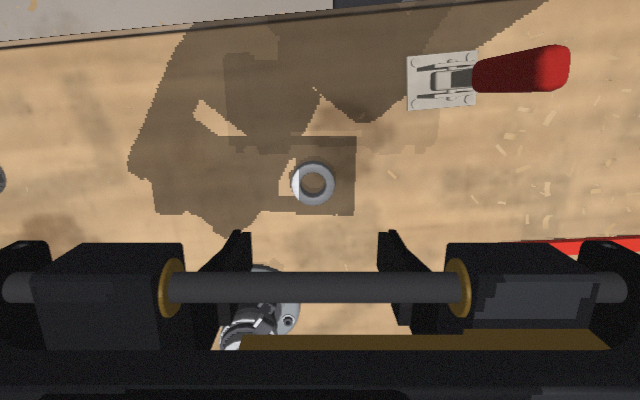

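Call:
{"method": "send_rows", "body": {
  "deltas": [
    {"tx": 0, "ty": 0, "tz": 4, "rx": 0, "ry": 0, "rz": 0},
    {"tx": 0, "ty": 0, "tz": 8, "rx": 0, "ry": 0, "rz": 0},
    {"tx": 0, "ty": 0, "tz": 12, "rx": 0, "ry": 0, "rz": 0},
    {"tx": 0, "ty": 0, "tz": 13.7, "rx": 0, "ry": 0, "rz": 0},
    {"tx": 0, "ty": 0, "tz": 13.9, "rx": 0, "ry": 0, "rz": 0}
  ]
}}

```text
time: 20.32
position: [0.457, -0.2305, 0.0026]
tool_rot: [-0.0, 1.0, 0.002, -0.002]
ft_force: [0.2, 0.1, 0.6]
grip_width: 0.0663
```

Call:
{"method": "send_rows", "body": {
  "deltas": [
    {"tx": 0, "ty": 0, "tz": 0.3, "rx": 0, "ry": 0, "rz": 0},
    {"tx": 0, "ty": 0, "tz": 0.3, "rx": 0, "ry": 0, "rz": 0},
    {"tx": 0, "ty": 0, "tz": 0.3, "rx": 0, "ry": 0, "rz": 0},
    {"tx": 0, "ty": 0, "tz": 0.3, "rx": 0, "ry": 0, "rz": 0},
    {"tx": 0, "ty": 0, "tz": 0.3, "rx": 0, "ry": 0, "rz": 0}
  ]
}}

```text
time: 20.73
position: [0.4584, -0.2318, 0.0049]
tool_rot: [-0.0, 1.0, -0.001, 0.001]
ft_force: [0.0, -0.2, -0.1]
grip_width: 0.0659
```

Call:
{"method": "send_rows", "body": {
  "deltas": [
    {"tx": 0, "ty": 0, "tz": 0, "rx": 0, "ry": 0, "rz": 0},
    {"tx": 0, "ty": 0, "tz": 0, "rx": 0, "ry": 0, "rz": 0},
    {"tx": 0, "ty": 0, "tz": 0, "rx": 0, "ry": 0, "rz": 0},
    {"tx": 0, "ty": 0, "tz": 0, "rx": 0, "ry": 0, "rz": 0},
    {"tx": 0, "ty": 0, "tz": 0, "rx": 0, "ry": 0, "rz": 0}
  ],
  "claw": 3.2
}}

```text
time: 21.15
position: [0.4576, -0.2312, 0.0036]
tool_rot: [-0.0, 1.0, -0.0, 0.0]
ft_force: [0.0, 0.6, 1.3]
grip_width: 0.0404
```

Call:
{"method": "send_rows", "body": {
  "deltas": [
    {"tx": 0, "ty": 0, "tz": 0, "rx": 0, "ry": 0, "rz": 0},
    {"tx": 0, "ty": 0, "tz": 0, "rx": 0, "ry": 0, "rz": 0}
  ]
}}

```text
time: 21.32
position: [0.4576, -0.2312, 0.0037]
tool_rot: [-0.0, 1.0, -0.0, 0.0]
ft_force: [0.5, -0.8, 2.7]
grip_width: 0.0389
```

Run:
```python
from h import *
look("n",[]);print(robot.get_obs()["grip_width"])
```

```text
21.32 [ 0.4576 -0.2312  0.0037] [-1.e-04  1.e+00 -1.e-04  1.e-04] [-0.69  0.75  1.86 -0.    0.53 -2.26]
0.03904477817123354
```

View pics/nwrist.png

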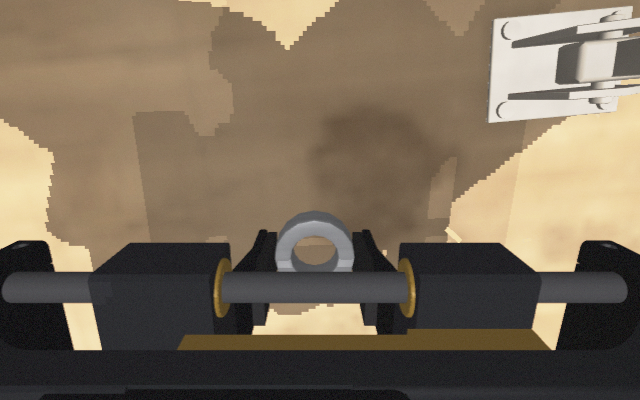

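Call:
{"method": "send_rows", "body": {
  "deltas": [
    {"tx": 0, "ty": 0, "tz": -2, "rx": 0, "ry": 0, "rz": 0},
    {"tx": 0, "ty": 0, "tz": -5, "rx": 0, "ry": 0, "rz": 0},
    {"tx": 0, "ty": 0, "tz": -8.5, "rx": 0, "ry": 0, "rz": 0},
    {"tx": -0.5, "ty": 2, "tz": -11.5, "rx": 0, "ry": 0, "rz": 0},
    {"tx": -1.5, "ty": 5, "tz": -13, "rx": 0, "ry": 0, "rz": 0}
  ]
}}

```text
time: 21.78
position: [0.474, -0.1837, 0.1366]
tool_rot: [0.002, 1.0, -0.002, 0.002]
ft_force: [0.5, 0.1, -1.0]
grip_width: 0.0391
```

Call:
{"method": "send_rows", "body": {
  "deltas": [
    {"tx": -1.5, "ty": 3.5, "tz": -0.5, "rx": 0, "ry": 0, "rz": 0},
    {"tx": -3, "ty": 7, "tz": -1, "rx": 0, "ry": 0, "rz": 0},
    {"tx": -4.5, "ty": 10.5, "tz": -1, "rx": 0, "ry": 0, "rz": 0},
    {"tx": -6, "ty": 14, "tz": -1, "rx": 0, "ry": 0, "rz": 0},
    {"tx": -7.5, "ty": 17.5, "tz": -1, "rx": 0, "ry": 0, "rz": 0}
  ]
}}

```text
time: 22.2
position: [0.5475, -0.0042, 0.1434]
tool_rot: [-0.0, 1.0, 0.0, -0.0]
ft_force: [0.1, -0.3, -0.7]
grip_width: 0.0391
```

Call:
{"method": "send_rows", "body": {
  "deltas": [
    {"tx": -1.5, "ty": 3.5, "tz": 0, "rx": 0, "ry": 0, "rz": 0},
    {"tx": -3, "ty": 6.6, "tz": 0, "rx": 0, "ry": 0, "rz": 0},
    {"tx": -3.5, "ty": 7.6, "tz": 0, "rx": 0, "ry": 0, "rz": 0},
    {"tx": -3.5, "ty": 7.6, "tz": 0, "rx": 0, "ry": 0, "rz": 0},
    {"tx": -3.5, "ty": 7.6, "tz": 0, "rx": 0, "ry": 0, "rz": 0}
  ]
}}

```text
time: 22.62
position: [0.5817, 0.0701, 0.1429]
tool_rot: [-0.001, 1.0, -0.0, -0.001]
ft_force: [-0.9, -1.1, -1.5]
grip_width: 0.039
```

Call:
{"method": "send_rows", "body": {
  "deltas": [
    {"tx": 0, "ty": 0, "tz": 0, "rx": 0, "ry": 0, "rz": 0},
    {"tx": 0, "ty": 0, "tz": 0, "rx": 0, "ry": 0, "rz": 0},
    {"tx": 0, "ty": 0, "tz": 0, "rx": 0, "ry": 0, "rz": 0}
  ]
}}

```text
time: 22.87
position: [0.5819, 0.0684, 0.1435]
tool_rot: [0.001, 1.0, -0.0, -0.0]
ft_force: [0.0, -0.4, -0.6]
grip_width: 0.0392
```

Run:
```python
from h import *
look("o",["square_stand_seat"]);print(robot.get_obs()["grip_width"])
c=dict(np.load("pics/owrist.npz"))
for z in(.026,.0665,.064,.061): fit(c,(.583,.169),z,.025,.002)
fit(c,(.449,.1363),.030,.028)
```

```text
22.87 [0.5819 0.0684 0.1435] [ 9.e-04  1.e+00 -1.e-04 -4.e-04] [-0.07  0.58  1.61 -0.    0.96 -1.64]
wrist square_stand_seat 0.86 [428.5 191.3] [0.5847 0.1683 0.026 ]
wrist square_stand_seat 0.6 [398.8  21.9] [0.4521 0.1335 0.026 ]
0.039131611235711336
n 1196 cent [0.5803 0.1657] mec [0.5836 0.1692] r 0.0222 z 0.0263
n 174 cent [0.5829 0.1681] mec [0.5831 0.1684] r 0.0072 z 0.0669
n 166 cent [0.5817 0.1669] mec [0.5831 0.168 ] r 0.0087 z 0.064
n 200 cent [0.5813 0.1667] mec [0.5833 0.1687] r 0.0102 z 0.0608
n 1127 cent [0.453  0.1356] mec [0.4496 0.1352] r 0.0192 z 0.0302
```

View pics/owrist.png

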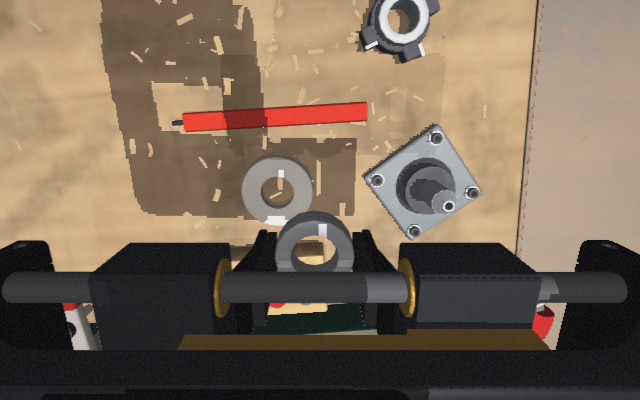

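Call:
{"method": "send_rows", "body": {
  "deltas": [
    {"tx": -0.1, "ty": 3.5, "tz": 0.5, "rx": 0, "ry": 0, "rz": 0},
    {"tx": -0.1, "ty": 7, "tz": 1, "rx": 0, "ry": 0, "rz": 0},
    {"tx": -0.15, "ty": 9.3, "tz": 2.5, "rx": 0, "ry": 0, "rz": 0},
    {"tx": -0.15, "ty": 9.9, "tz": 4.5, "rx": 0, "ry": 0, "rz": 0},
    {"tx": -0.15, "ty": 9.9, "tz": 5.5, "rx": 0, "ry": 0, "rz": 0}
  ]
}}

```text
time: 23.38
position: [0.5827, 0.1703, 0.087]
tool_rot: [-0.001, 1.0, 0.0, -0.001]
ft_force: [-0.3, -0.7, -1.2]
grip_width: 0.039
```

Call:
{"method": "send_rows", "body": {
  "deltas": [
    {"tx": 0, "ty": 0, "tz": 0, "rx": 0, "ry": 0, "rz": 0},
    {"tx": 0, "ty": 0, "tz": 0, "rx": 0, "ry": 0, "rz": 0},
    {"tx": 0, "ty": 0, "tz": 0, "rx": 0, "ry": 0, "rz": 0},
    {"tx": 0, "ty": 0, "tz": 0, "rx": 0, "ry": 0, "rz": 0},
    {"tx": 0, "ty": 0, "tz": 0, "rx": 0, "ry": 0, "rz": 0}
  ]
}}

```text
time: 23.8
position: [0.5848, 0.1681, 0.0896]
tool_rot: [0.001, 1.0, 0.0, 0.001]
ft_force: [-0.7, 0.6, -1.1]
grip_width: 0.0396
```

Run:
```python
from h import *
look("p",[]);print(robot.get_obs()["grip_width"])
```

```text
23.8 [0.5848 0.1681 0.0896] [6.e-04 1.e+00 1.e-04 9.e-04] [ 0.1   0.68  1.58 -0.    0.88 -1.47]
0.03890853774003274
```

View pics/pwrist.png

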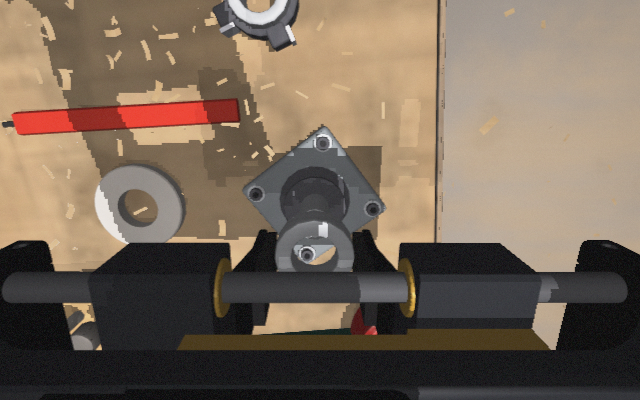

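Run:
```python
from h import *
c=dict(np.load("pics/pwrist.npz"));print(world(c,307,254,z=.068),world(c,316,252,z=.0896+.0125))
W=cloud(c);print(np.round(W[254,300:322:2],4))
c=dict(np.load("pics/owrist.npz"));print(world(c,448.5,206,z=.068))
i=cv2.imread("pics/pwrist.png");cv2.imwrite("pics/pc.png",cv2.resize(i[200:290,250:380],None,fx=5,fy=5))
i=cv2.imread("pics/owrist.png");cv2.imwrite("pics/oc.png",cv2.resize(i[150:250,380:500],None,fx=5,fy=5))
```

```text
[0.59964313 0.16500988 0.068     ] [0.58157779 0.1702387  0.1021    ]
[[0.628  0.1581 0.0111]
 [0.6256 0.1599 0.0159]
 [0.6257 0.1614 0.0156]
 [0.6256 0.163  0.0159]
 [0.6256 0.1645 0.0159]
 [0.6255 0.1661 0.0162]
 [0.6261 0.1676 0.0148]
 [0.6282 0.1691 0.0107]
 [0.6281 0.1707 0.0109]
 [0.6281 0.1723 0.0109]
 [0.6285 0.1739 0.01  ]]
[0.58418725 0.16946966 0.068     ]
```

View pics/pc.png

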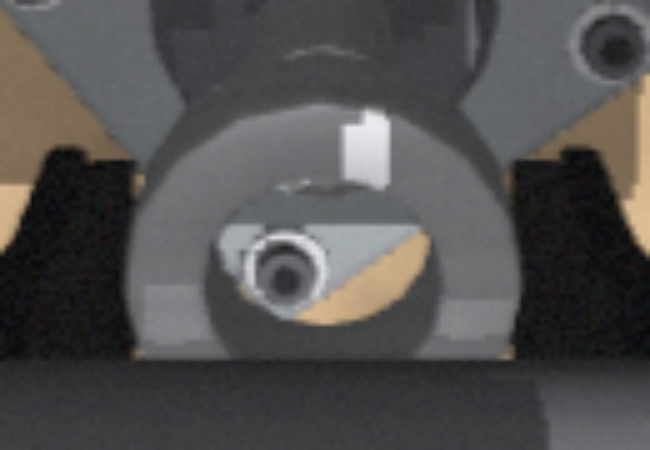

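View pics/oc.png

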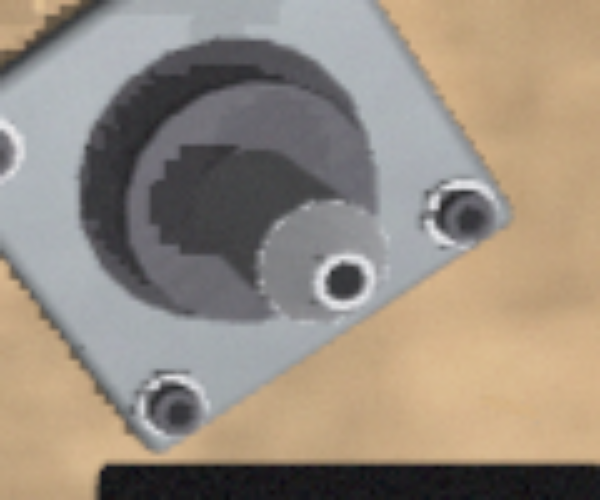

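Call:
{"method": "send_rows", "body": {
  "deltas": [
    {"tx": 0, "ty": 0, "tz": 1, "rx": 0, "ry": 0, "rz": 0},
    {"tx": 0, "ty": 0, "tz": 1.8, "rx": 0, "ry": 0, "rz": 0},
    {"tx": 0, "ty": 0, "tz": 2.6, "rx": 0, "ry": 0, "rz": 0},
    {"tx": 0, "ty": 0, "tz": 3.3, "rx": 0, "ry": 0, "rz": 0},
    {"tx": 0, "ty": 0, "tz": 4, "rx": 0, "ry": 0, "rz": 0}
  ]
}}

```text
time: 24.27
position: [0.5834, 0.1689, 0.0472]
tool_rot: [-0.0, 1.0, -0.0, -0.001]
ft_force: [-0.4, -0.6, -1.4]
grip_width: 0.0388
```

Call:
{"method": "send_rows", "body": {
  "deltas": [
    {"tx": 0, "ty": 0, "tz": 0.6, "rx": 0, "ry": 0, "rz": 0},
    {"tx": 0, "ty": 0, "tz": 1.2, "rx": 0, "ry": 0, "rz": 0},
    {"tx": 0, "ty": 0, "tz": 1.7, "rx": 0, "ry": 0, "rz": 0},
    {"tx": 0, "ty": 0, "tz": 1.85, "rx": 0, "ry": 0, "rz": 0},
    {"tx": 0, "ty": 0, "tz": 1.85, "rx": 0, "ry": 0, "rz": 0}
  ]
}}

```text
time: 24.68
position: [0.5839, 0.1689, 0.0299]
tool_rot: [-0.0, 1.0, -0.0, -0.0]
ft_force: [0.5, -0.8, -0.2]
grip_width: 0.039
```

Call:
{"method": "send_rows", "body": {
  "deltas": [
    {"tx": 0, "ty": 0, "tz": 0.1, "rx": 0, "ry": 0, "rz": 0},
    {"tx": 0, "ty": 0, "tz": 0.1, "rx": 0, "ry": 0, "rz": 0}
  ]
}}

```text
time: 24.85
position: [0.5842, 0.1689, 0.0297]
tool_rot: [-0.0, 1.0, 0.0, 0.0]
ft_force: [-1.0, 0.6, 2.6]
grip_width: 0.0391
```

Call:
{"method": "send_rows", "body": {
  "deltas": [
    {"tx": 0, "ty": 0, "tz": 0, "rx": 0, "ry": 0, "rz": 0},
    {"tx": 0, "ty": 0, "tz": 0, "rx": 0, "ry": 0, "rz": 0},
    {"tx": 0, "ty": 0, "tz": 0, "rx": 0, "ry": 0, "rz": 0},
    {"tx": 0, "ty": 0, "tz": 0, "rx": 0, "ry": 0, "rz": 0},
    {"tx": 0, "ty": 0, "tz": 0, "rx": 0, "ry": 0, "rz": 0}
  ],
  "claw": 6.6
}}

```text
time: 25.27
position: [0.584, 0.1689, 0.0289]
tool_rot: [-0.0, 1.0, 0.0, 0.0]
ft_force: [0.5, -0.1, -0.1]
grip_width: 0.0626
```

Call:
{"method": "send_rows", "body": {
  "deltas": [
    {"tx": 0, "ty": 0, "tz": -1, "rx": 0, "ry": 0, "rz": 0},
    {"tx": 0, "ty": 0, "tz": -4, "rx": 0, "ry": 0, "rz": 0},
    {"tx": 0, "ty": 0, "tz": -8, "rx": 0, "ry": 0, "rz": 0},
    {"tx": 1.5, "ty": -0.5, "tz": -10.5, "rx": 0, "ry": 0, "rz": 0},
    {"tx": 4.5, "ty": -1.3, "tz": -11, "rx": 0, "ry": 0, "rz": 0}
  ]
}}

```text
time: 25.68
position: [0.5464, 0.1564, 0.145]
tool_rot: [-0.0, 1.0, 0.001, 0.009]
ft_force: [1.0, -0.2, -0.1]
grip_width: 0.0659
```

Call:
{"method": "send_rows", "body": {
  "deltas": [
    {"tx": 3.5, "ty": -0.8, "tz": 0, "rx": 0, "ry": 0, "rz": 0},
    {"tx": 7, "ty": -1.6, "tz": 0, "rx": 0, "ry": 0, "rz": 0},
    {"tx": 9, "ty": -2, "tz": 0, "rx": 0, "ry": 0, "rz": 0},
    {"tx": 9, "ty": -2, "tz": 0, "rx": 0, "ry": 0, "rz": 0},
    {"tx": 9, "ty": -2, "tz": 0, "rx": 0, "ry": 0, "rz": 0}
  ]
}}

```text
time: 26.1
position: [0.4484, 0.1358, 0.1399]
tool_rot: [-0.0, 1.0, 0.0, 0.0]
ft_force: [0.4, 0.5, -0.3]
grip_width: 0.0661
```

Call:
{"method": "send_rows", "body": {
  "deltas": [
    {"tx": 0, "ty": 0, "tz": 0, "rx": 0, "ry": 0, "rz": 0},
    {"tx": 0, "ty": 0, "tz": 0, "rx": 0, "ry": 0, "rz": 0},
    {"tx": 0, "ty": 0, "tz": 0, "rx": 0, "ry": 0, "rz": 0}
  ]
}}

```text
time: 26.35
position: [0.4507, 0.136, 0.1392]
tool_rot: [-0.0, 1.0, 0.0, 0.001]
ft_force: [0.1, -0.4, 0.2]
grip_width: 0.0663
```

Run:
```python
from h import *
look("q",[],("wrist","side","top"))
c=dict(np.load("pics/qwrist.npz"))
fit(c,(.449,.136),.030,.028)
for n in("side","top"):
    c=dict(np.load(f"pics/q{n}.npz"));fit(c,(.583,.169),.042,.03);fit(c,(.589,-.289),.08,.03);
```

```text
26.35 [0.4507 0.136  0.1392] [-1.e-04  1.e+00  1.e-04  9.e-04] [ 0.05  0.46  1.9   0.    0.79 -1.52]
n 983 cent [0.4483 0.1363] mec [0.4486 0.1362] r 0.019 z 0.0301
n 57 cent [0.5826 0.1598] mec [0.5821 0.1617] r 0.0221 z 0.041
n 122 cent [ 0.5886 -0.2921] mec [ 0.5885 -0.2925] r 0.0197 z 0.0787
n 104 cent [0.5816 0.1668] mec [0.5822 0.1673] r 0.0197 z 0.0416
n 111 cent [ 0.5876 -0.2893] mec [ 0.5869 -0.2893] r 0.0187 z 0.0792
```

View pics/qwrist.png

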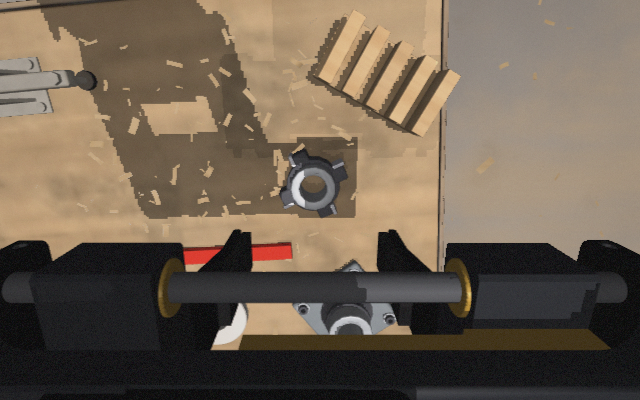

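Run:
```python
from h import *
c=dict(np.load("pics/qwrist.npz"));W=cloud(c)
m=(W[...,2]>.015)&(W[...,0]<.42)&(W[...,1]>-.05)&(W[...,2]<.12);p=W[m];print(p.min(0),p.max(0))
```

```text
[ 0.31613445 -0.04997116  0.01506135] [0.41999263 0.24240464 0.0495244 ]
```

Call:
{"method": "send_rows", "body": {
  "deltas": [
    {"tx": 0, "ty": 0, "tz": 3, "rx": 0, "ry": 0, "rz": 0},
    {"tx": 0, "ty": 0, "tz": 6, "rx": 0, "ry": 0, "rz": 0},
    {"tx": 0, "ty": 0, "tz": 9, "rx": 0, "ry": 0, "rz": 0},
    {"tx": 0, "ty": 0, "tz": 10, "rx": 0, "ry": 0, "rz": 0},
    {"tx": 0, "ty": 0, "tz": 10, "rx": 0, "ry": 0, "rz": 0}
  ]
}}

```text
time: 26.92
position: [0.4474, 0.1357, 0.0364]
tool_rot: [-0.0, 1.0, -0.0, -0.003]
ft_force: [-0.0, 0.3, 0.5]
grip_width: 0.0657
```

Call:
{"method": "send_rows", "body": {
  "deltas": [
    {"tx": 0, "ty": 0, "tz": 1, "rx": 0, "ry": 0, "rz": 0},
    {"tx": 0, "ty": 0, "tz": 1.6, "rx": 0, "ry": 0, "rz": 0},
    {"tx": 0, "ty": 0, "tz": 1.75, "rx": 0, "ry": 0, "rz": 0},
    {"tx": 0, "ty": 0, "tz": 1.75, "rx": 0, "ry": 0, "rz": 0},
    {"tx": 0, "ty": 0, "tz": 1.75, "rx": 0, "ry": 0, "rz": 0}
  ]
}}

```text
time: 27.33
position: [0.4494, 0.1359, 0.022]
tool_rot: [-0.0, 1.0, 0.0, 0.001]
ft_force: [0.3, -0.5, -0.3]
grip_width: 0.0658
```

Call:
{"method": "send_rows", "body": {
  "deltas": [
    {"tx": 0, "ty": 0, "tz": 0, "rx": 0, "ry": 0, "rz": 0},
    {"tx": 0, "ty": 0, "tz": 0, "rx": 0, "ry": 0, "rz": 0},
    {"tx": 0, "ty": 0, "tz": 0, "rx": 0, "ry": 0, "rz": 0},
    {"tx": 0, "ty": 0, "tz": 0, "rx": 0, "ry": 0, "rz": 0},
    {"tx": 0, "ty": 0, "tz": 0, "rx": 0, "ry": 0, "rz": 0}
  ],
  "claw": 3.0,
  "squeeze": 45
}}

```text
time: 27.75
position: [0.4491, 0.1358, 0.0217]
tool_rot: [-0.0, 1.0, -0.0, 0.0]
ft_force: [0.2, -3.5, 0.3]
grip_width: 0.0406
```

Call:
{"method": "send_rows", "body": {
  "deltas": [
    {"tx": 0, "ty": 0, "tz": 0, "rx": 0, "ry": 0, "rz": 0},
    {"tx": 0, "ty": 0, "tz": 0, "rx": 0, "ry": 0, "rz": 0},
    {"tx": 0, "ty": 0, "tz": 0, "rx": 0, "ry": 0, "rz": 0}
  ]
}}

```text
time: 28.0
position: [0.449, 0.1358, 0.0217]
tool_rot: [-0.0, 1.0, -0.0, 0.0]
ft_force: [-0.6, -1.0, 2.0]
grip_width: 0.0361
```

Run:
```python
from h import *
look("r",[]);print(robot.get_obs()["grip_width"])
```

```text
28.0 [0.449  0.1358 0.0217] [-1.e-04  1.e+00 -0.e+00  1.e-04] [ 0.05  0.69  1.97 -0.    0.48 -1.52]
0.03613310178025884
```

View pics/rwrist.png

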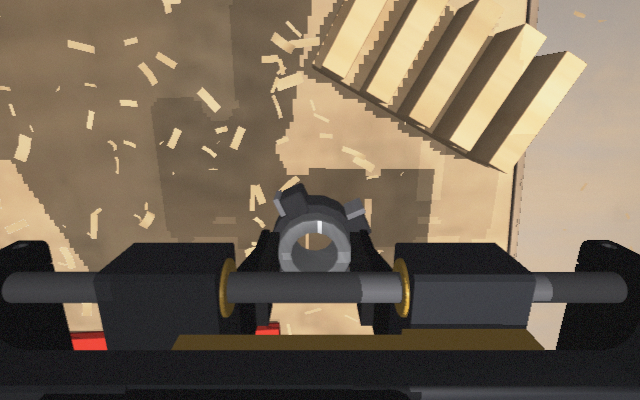

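Call:
{"method": "send_rows", "body": {
  "deltas": [
    {"tx": 0, "ty": 0, "tz": -2, "rx": 0, "ry": 0, "rz": 0},
    {"tx": 0, "ty": 0, "tz": -5, "rx": 0, "ry": 0, "rz": 0},
    {"tx": 0, "ty": 0, "tz": -8.5, "rx": 0, "ry": 0, "rz": 0},
    {"tx": -1, "ty": 0.3, "tz": -11.5, "rx": 0, "ry": 0, "rz": 0},
    {"tx": -3.5, "ty": 1, "tz": -13, "rx": 0, "ry": 0, "rz": 0}
  ]
}}

```text
time: 28.47
position: [0.4801, 0.1458, 0.1536]
tool_rot: [-0.0, 1.0, -0.0, -0.002]
ft_force: [0.5, 0.1, -4.7]
grip_width: 0.0362
```

Call:
{"method": "send_rows", "body": {
  "deltas": [
    {"tx": -3.5, "ty": 0.8, "tz": 0, "rx": 0, "ry": 0, "rz": 0},
    {"tx": -7, "ty": 1.6, "tz": 0, "rx": 0, "ry": 0, "rz": 0},
    {"tx": -9.5, "ty": 2.2, "tz": 1, "rx": 0, "ry": 0, "rz": 0},
    {"tx": -10, "ty": 2.3, "tz": 2.5, "rx": 0, "ry": 0, "rz": 0},
    {"tx": -10, "ty": 2.3, "tz": 4, "rx": 0, "ry": 0, "rz": 0}
  ]
}}

```text
time: 28.88
position: [0.5865, 0.1693, 0.1106]
tool_rot: [-0.0, 1.0, 0.0, 0.001]
ft_force: [-0.4, 0.2, -5.0]
grip_width: 0.036
```

Call:
{"method": "send_rows", "body": {
  "deltas": [
    {"tx": 0, "ty": 0, "tz": 0, "rx": 0, "ry": 0, "rz": 0},
    {"tx": 0, "ty": 0, "tz": 0, "rx": 0, "ry": 0, "rz": 0},
    {"tx": 0, "ty": 0, "tz": 0, "rx": 0, "ry": 0, "rz": 0},
    {"tx": 0, "ty": 0, "tz": 0, "rx": 0, "ry": 0, "rz": 0},
    {"tx": 0, "ty": 0, "tz": 0, "rx": 0, "ry": 0, "rz": 0}
  ]
}}

```text
time: 29.3
position: [0.5843, 0.1689, 0.1125]
tool_rot: [-0.0, 1.0, 0.0, 0.001]
ft_force: [0.1, 0.2, -3.8]
grip_width: 0.0364
```

Run:
```python
from h import *
look("s",[]);print(robot.get_obs()["grip_width"])
```

```text
29.3 [0.5843 0.1689 0.1125] [-1.e-04  1.e+00  1.e-04  8.e-04] [ 0.1   0.64  1.57  0.    0.92 -1.47]
0.03648903535420241
```

View pics/swrist.png

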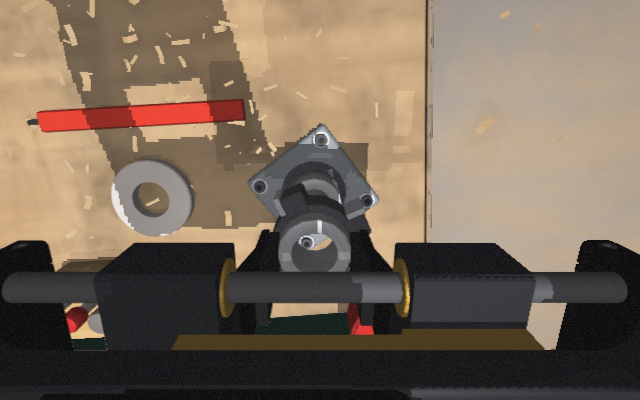

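Call:
{"method": "send_rows", "body": {
  "deltas": [
    {"tx": 0, "ty": 0, "tz": 1, "rx": 0, "ry": 0, "rz": 0},
    {"tx": 0, "ty": 0, "tz": 1.7, "rx": 0, "ry": 0, "rz": 0},
    {"tx": 0, "ty": 0, "tz": 2.4, "rx": 0, "ry": 0, "rz": 0},
    {"tx": 0, "ty": 0, "tz": 3, "rx": 0, "ry": 0, "rz": 0},
    {"tx": 0, "ty": 0, "tz": 3.6, "rx": 0, "ry": 0, "rz": 0}
  ]
}}

```text
time: 29.77
position: [0.5836, 0.1688, 0.0744]
tool_rot: [-0.0, 1.0, -0.0, -0.001]
ft_force: [0.5, 0.4, -3.2]
grip_width: 0.0361
```

Call:
{"method": "send_rows", "body": {
  "deltas": [
    {"tx": 0, "ty": 0, "tz": 0.6, "rx": 0, "ry": 0, "rz": 0},
    {"tx": 0, "ty": 0, "tz": 1, "rx": 0, "ry": 0, "rz": 0},
    {"tx": 0, "ty": 0, "tz": 1.2, "rx": 0, "ry": 0, "rz": 0},
    {"tx": 0, "ty": 0, "tz": 1.2, "rx": 0, "ry": 0, "rz": 0}
  ]
}}

```text
time: 30.1
position: [0.5838, 0.1689, 0.0638]
tool_rot: [-0.0, 1.0, -0.0, -0.0]
ft_force: [-1.1, 0.4, -1.3]
grip_width: 0.0364
```

Call:
{"method": "send_rows", "body": {
  "deltas": [
    {"tx": 0, "ty": 0, "tz": 0.05, "rx": 0, "ry": 0, "rz": 0},
    {"tx": 0, "ty": 0, "tz": 0.05, "rx": 0, "ry": 0, "rz": 0}
  ]
}}

```text
time: 30.27
position: [0.5838, 0.1689, 0.0637]
tool_rot: [-0.0, 1.0, -0.0, -0.0]
ft_force: [-2.5, 0.4, 3.9]
grip_width: 0.0367
```

Seated by force. Release, then back off over free table and inspect both stacks.

Call:
{"method": "send_rows", "body": {
  "deltas": [
    {"tx": 0, "ty": 0, "tz": 0, "rx": 0, "ry": 0, "rz": 0},
    {"tx": 0, "ty": 0, "tz": 0, "rx": 0, "ry": 0, "rz": 0},
    {"tx": 0, "ty": 0, "tz": 0, "rx": 0, "ry": 0, "rz": 0},
    {"tx": 0, "ty": 0, "tz": 0, "rx": 0, "ry": 0, "rz": 0},
    {"tx": 0, "ty": 0, "tz": 0, "rx": 0, "ry": 0, "rz": 0}
  ],
  "claw": 6.6
}}

```text
time: 30.68
position: [0.5845, 0.1689, 0.063]
tool_rot: [-0.0, 1.0, 0.0, 0.0]
ft_force: [0.6, 0.5, -0.3]
grip_width: 0.0609
```

Call:
{"method": "send_rows", "body": {
  "deltas": [
    {"tx": 0, "ty": 0, "tz": -1, "rx": 0, "ry": 0, "rz": 0},
    {"tx": 0, "ty": 0, "tz": -4, "rx": 0, "ry": 0, "rz": 0},
    {"tx": 0, "ty": 0, "tz": -8, "rx": 0, "ry": 0, "rz": 0},
    {"tx": 0, "ty": -2.5, "tz": -10, "rx": 0, "ry": 0, "rz": 0},
    {"tx": 0, "ty": -6, "tz": -11, "rx": 0, "ry": 0, "rz": 0}
  ]
}}

```text
time: 31.1
position: [0.5864, 0.1108, 0.1777]
tool_rot: [-0.002, 1.0, 0.0, 0.004]
ft_force: [0.5, -0.6, -0.1]
grip_width: 0.0657
```

Call:
{"method": "send_rows", "body": {
  "deltas": [
    {"tx": 0, "ty": -3.5, "tz": 0, "rx": 0, "ry": 0, "rz": 0},
    {"tx": 0, "ty": -6, "tz": 0, "rx": 0, "ry": 0, "rz": 0},
    {"tx": 0, "ty": -6, "tz": 0, "rx": 0, "ry": 0, "rz": 0},
    {"tx": 0, "ty": -6, "tz": 0, "rx": 0, "ry": 0, "rz": 0},
    {"tx": 0, "ty": -6, "tz": 0, "rx": 0, "ry": 0, "rz": 0}
  ]
}}

```text
time: 31.52
position: [0.584, 0.0492, 0.1734]
tool_rot: [0.0, 1.0, 0.0, 0.0]
ft_force: [0.3, -0.0, 0.3]
grip_width: 0.0658
```

Call:
{"method": "send_rows", "body": {
  "deltas": [
    {"tx": 0, "ty": 0, "tz": 0, "rx": 0, "ry": 0, "rz": 0},
    {"tx": 0, "ty": 0, "tz": 0, "rx": 0, "ry": 0, "rz": 0},
    {"tx": 0, "ty": 0, "tz": 0, "rx": 0, "ry": 0, "rz": 0}
  ]
}}

```text
time: 31.77
position: [0.5838, 0.05, 0.1729]
tool_rot: [-0.001, 1.0, 0.0, -0.0]
ft_force: [-0.1, 0.2, 0.4]
grip_width: 0.0663
```

Run:
```python
from h import *
look("t",[],("wrist","side","top"))
c=dict(np.load("pics/twrist.npz"))
fit(c,(.5838,.169),.072,.03)
for n in("side","top"):
    c=dict(np.load(f"pics/t{n}.npz"));fit(c,(.583,.169),.072,.03);fit(c,(.589,-.289),.08,.03)
i=cv2.imread("pics/tside.png")
a=cv2.resize(i[130:190,270:350],None,fx=5,fy=5,interpolation=cv2.INTER_CUBIC);b=cv2.resize(i[240:300,310:390],None,fx=5,fy=5,interpolation=cv2.INTER_CUBIC)
cv2.imwrite("pics/tc.png",np.hstack([a,b]))
```

```text
31.77 [0.5838 0.05   0.1729] [-9.e-04  1.e+00  1.e-04 -1.e-04] [-0.11  0.54  1.58  0.    1.02 -1.68]
n 1092 cent [0.5828 0.1695] mec [0.5827 0.1697] r 0.0195 z 0.072
n 44 cent [0.5821 0.1647] mec [0.5837 0.1641] r 0.0194 z 0.0705
n 130 cent [ 0.5889 -0.2913] mec [ 0.5892 -0.2919] r 0.0193 z 0.0788
few 0
n 118 cent [ 0.5872 -0.2885] mec [ 0.5867 -0.2884] r 0.0188 z 0.0792
```

View pics/twrist.png

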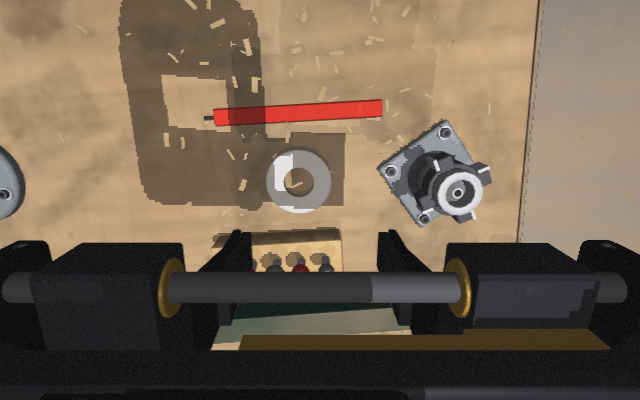

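View pics/tc.png

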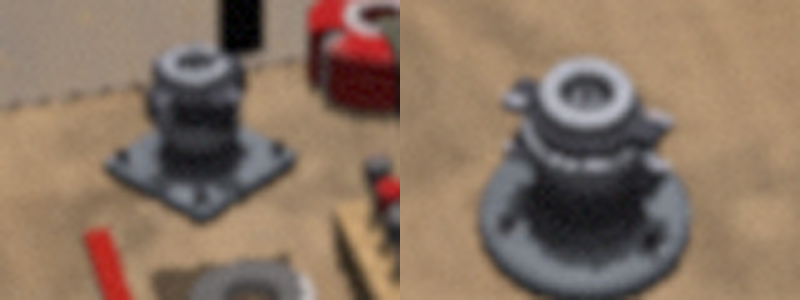

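Call:
{"method": "send_rows", "body": {
  "deltas": [
    {"tx": 0, "ty": -3.8, "tz": 0, "rx": 0, "ry": 0, "rz": 0},
    {"tx": 0, "ty": -7.6, "tz": 0, "rx": 0, "ry": 0, "rz": 0},
    {"tx": 0, "ty": -11.4, "tz": 0, "rx": 0, "ry": 0, "rz": 0},
    {"tx": 0, "ty": -15, "tz": 0, "rx": 0, "ry": 0, "rz": 0},
    {"tx": 0, "ty": -18, "tz": 0, "rx": 0, "ry": 0, "rz": 0}
  ]
}}

```text
time: 32.33
position: [0.5841, -0.1334, 0.1731]
tool_rot: [0.0, 1.0, -0.0, 0.0]
ft_force: [0.8, -0.7, 0.2]
grip_width: 0.0657
```

Call:
{"method": "send_rows", "body": {
  "deltas": [
    {"tx": 0, "ty": -2, "tz": 0, "rx": 0, "ry": 0, "rz": 0},
    {"tx": 0, "ty": -3, "tz": 0, "rx": 0, "ry": 0, "rz": 0},
    {"tx": 0, "ty": -3, "tz": 0, "rx": 0, "ry": 0, "rz": 0},
    {"tx": 0, "ty": -3, "tz": 0, "rx": 0, "ry": 0, "rz": 0},
    {"tx": 0, "ty": -3, "tz": 0, "rx": 0, "ry": 0, "rz": 0}
  ]
}}

```text
time: 32.75
position: [0.5837, -0.1594, 0.1729]
tool_rot: [-0.001, 1.0, 0.001, -0.0]
ft_force: [0.0, -0.1, -1.3]
grip_width: 0.0657
```

Call:
{"method": "send_rows", "body": {
  "deltas": [
    {"tx": 0, "ty": 0, "tz": 0, "rx": 0, "ry": 0, "rz": 0},
    {"tx": 0, "ty": 0, "tz": 0, "rx": 0, "ry": 0, "rz": 0},
    {"tx": 0, "ty": 0, "tz": 0, "rx": 0, "ry": 0, "rz": 0},
    {"tx": 0, "ty": 0, "tz": 0, "rx": 0, "ry": 0, "rz": 0},
    {"tx": 0, "ty": 0, "tz": 0, "rx": 0, "ry": 0, "rz": 0}
  ]
}}

```text
time: 33.17
position: [0.5841, -0.1606, 0.1731]
tool_rot: [-0.0, 1.0, 0.0, 0.0]
ft_force: [-0.4, 0.4, 0.3]
grip_width: 0.0661
```

Run:
```python
from h import *
look("u",[])
c=dict(np.load("pics/uwrist.npz"))
fit(c,(.5888,-.289),.080,.03)
```

```text
33.17 [ 0.5841 -0.1606  0.1731] [-5.e-04  1.e+00  0.e+00  0.e+00] [-0.45  0.56  1.53  0.    1.05 -2.02]
n 1247 cent [ 0.5887 -0.2868] mec [ 0.5886 -0.2866] r 0.0196 z 0.08
```

View pics/uwrist.png

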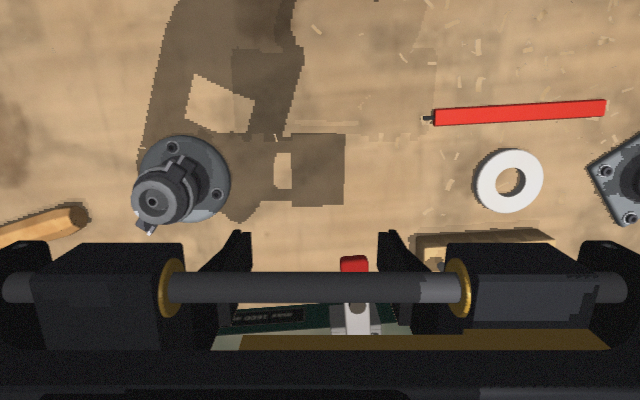

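The top of the round-foot stack measures 80.0 mm (34+18+10+18), so it is fully seated. Handing in.

```bash
python3 -c "
from rig import robot
print(robot.hand_in())"
```

```text
the job is handed in; nothing more can be done
None
```

Both arbors are made up as asked, and the job was handed in at about 33 s of the 109 s allowed.

- **Round foot:** a two-wing cutter, then the medium flat ring, then the other two-wing cutter. The wrist camera put the top hub face at 80.0 mm, matching 34+18+10+18 for a fully seated stack.
- **Square foot:** the small tall ring with the four-wing cutter on top. The wrist camera put the top hub face at 72.0 mm, matching 26+16+30.

**Left in place:** I never moved the largest ring, the pencil or the block of router bits. They looked undisturbed in the last pictures, though I did not measure them again at the end.

**Forces:** the readings at the end of each move stayed below 6 N. The gripper was open and clear of everything at hand-in.

**Disagreements:** the side and top cameras put the round stack's top about 1 mm lower than the wrist camera, and the side camera read the square one 1.5 mm low. That is within their stated 2 mm calibration. The top camera gave no usable reading for the square stack's top in the final check, so that height rests mainly on the wrist camera.

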